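Set out the bench for aliquoting from a stirred flask

TASK

Set the bench out for aliquoting: stand the conical flask in the middle of the stirrer's plate; put the tube rack beside the stirrer, on the side where the pipette lies, its long side running along the row (parallel to the stirrer's front) and its middle level with the stirrer's middle; put the beaker on the far side of the rack from the stirrer, in the same row, and the diluent bottle straight behind the middle of the rack (the side away from you, the robot). Leave gaps of about 3 cm between the stirrer and the rack, the rack and the beaker, and the rack and the bottle; keep all four upright the whole time and leave the pipette, the vortex mixer and the tip box where they are.

Things in the scene. Friction and masses are not known exactly. Their poses are not given: they have to be found in the camera images.
- stirrer: compact magnetic stirrer, fixed to the bench: white square case 110 x 110 mm with a round steel plate 100 mm across on top, the plate's surface 42 mm above the bench; control knob on its front face (sticks out 12 mm). Origin at the centre of its underside, on the plate's axis; x points to its back (away from the robot), y to its left, z up. It may stand turned up to about 9 degrees
- flask: amber conical 100 ml flask, 64 mm across at the foot, 105 mm tall overall, thin neck (29 mm), closed by a white screw cap 36 mm across whose side runs from 80 to 105 mm height: lift it by the cap. About 0.11 to 0.22 kg. Origin at the centre of its underside, z up; round, yaw has no meaning
- rack: grey microtube rack filled with small closed white tubes: 60 mm (its x) by 105 mm (its y), 45 mm high, tube lids stand up to 49 mm; straight upright sides that can be gripped across the 60 mm. About 0.14 kg. Origin at the centre of its underside, z up; either way round is alike
- bottle: closed white round 100 ml diluent bottle with a paper band: body 56 mm across up to 62 mm height, sloping shoulder, grey screw cap 44 mm across from 76 to 100 mm height, 100 mm tall. About 0.10 to 0.21 kg. Origin at the centre of its underside, z up; round
- beaker: empty open white plastic beaker for used tips: straight-sided, 58 mm outside diameter, 80 mm tall, wall 3 mm. 0.06 kg. Origin at the centre of its underside, z up; round
- pipette: bystander, leave alone: a white-and-grey hand pipette lying along x on its low grey rest (rest 150 x 60 mm; the whole 255 mm long, 60 mm high at most). Stands clearly to the left or clearly to the right of the stirrer. Origin at the centre of the rest's underside, z up
- vortexer: bystander, leave alone: small blue round vortex mixer with a black rubber cup on top, 100 mm across, 80 mm tall, on the other side of the bench from the pipette. Origin at the centre of its underside, z up
- tip_box: bystander, leave alone: white tip box with a clear lid, 80 mm (x) by 118 mm (y), 64 mm tall, at the back of the bench. Origin at the centre of its underside, z up

How it is judged:
By the outcome, as a careful person would: the job done as asked, in the order asked, and still so for the second after the job is handed in, with the robot touching nothing.
It also fails if it takes over 104 s, if anything falls off the work surface, if the arm or the gripper's body presses on something with over 40 N, if the wrist force passes 120 N, or if a joint passes its speed limit or range.

ROBOT

A 6-joint arm with a two-finger parallel gripper is mounted at the origin on the work surface. World frame = base frame: x ahead of the robot, y to its left, z up, the work surface at z = 0. Lengths are in mm, angles in rad, forces in N, time in s.
With the tool pointing down it reaches from about 275 to 1000 mm from the base axis. Payload 8.4 kg.
Tool frame: the origin (TCP) lies at the very end of the fingers, on their centre line; the grasp point (between the pads) lies 19 mm behind it (r.pinch_z is the distance from the TCP to the grasp point, in mm); z points along the fingers, y is the direction in which the jaws open and shut (so a half turn about z gives the same grasp; the last joint's range is limited). The gripper opens to 85 mm and grips with 20 to 120 N. Pads are 22 mm wide; open, the fingers measure 114 mm over their backs; the gripper's body (76 mm by 85 mm) begins 54 mm behind the grasp point. The pads swing forward as they close: fully open they stand 13 mm farther back than shut.
Start: joints at [1.131, 0.353, 1.633, -0, 1.155, -0.002], TCP at [264.966, 566.057, 231.281] pointing down, gripper open.
Joint ranges: [-2.63, 2.63], [-0.92, 2.1], [0.06, 2.66], [-1.3, 4.44], [0, 2.69], [-3.02, 3.02]. Speed limits (rad/s): [2.22, 2.22, 2.79, 3.14, 3.14, 3.14].

INTERFACE

Orientations are given as [roll, pitch, yaw] about the fixed x, y, z axes, in that order (R = Rz(yaw) Ry(pitch) Rx(roll)).
In Python, from rig import r, optics gives the robot as it stands.
- The arm moves only by the shell command python3 -m creep 'ROWS' [FORCE]. ROWS is JSON, a list of rows, each an object with "dp": the shift along the tool's x, y, z in mm, a list of three; "angular": the turn, a rotation vector about the tool's x, y, z in rad, a list of three; "fingers": the finger opening in mm, from 0 to 85.4. In form: [{"dp": [dx, dy, dz], "angular": [wx, wy, wz], "fingers": fingers}, ...]. A call has 1 to 5 rows; each row is the pose to reach, as a shift and turn from the pose commanded when the call began, along the tool's axes at that moment; what a row does not reach only later rows make up. A row lasts 1/12 s, in which the tool goes at most 41.7 mm and 7.16 degrees, less where a joint would pass 70% of its speed; a pose out of reach is approached as far as the arm can. A call with a gripper value outside its range is refused whole. The fingers move at their own pace and stop on an object; FORCE is the grip in N (left out, the last holds). Time passes only in rows, so rows that repeat a pose let the fingers close. It gives the time, the measured TCP pose, the force and the opening at its end, in the units of the state.
- r.sense(): the state, without advancing time (a new reading comes with each control period).
- optics.grab_frame(name): name is "scene" or "top"; returns the picture (384x512x3 uint8, blue, green, red); there is no depth.
- optics.camera_params(name): a dict with "fx", "fy", "cx", "cy" (pixels), "eye" and "rotation" of the camera in the world. Camera axes: x right, y up, looking along -z (the intrinsics and any distortion apply to the point x, -y, -z); pixel columns grow to the right and rows downward; lengths in mm; the calibration is good to about 2 mm. A picture is of the moment at which its call begins. camera_params takes no time and is no camera call.
- r.sign_off(): hands the job in, once; it reports no verdict.
The state is a dict: "clock": time; "qpos": joint angles; "qvel": joint speeds; "joint_efforts": joint torques, N m; "eef_pos": TCP position; "tcp_rot": TCP orientation; "contact_force": force on the tool from outside, world axes, zero at the start; "wrist_torque": the same for the moment, N m; "opening": opening from 0.0 (shut) to 1.0 (fully open).
Only numpy, scipy, OpenCV 4.12 (cv2) and the standard library are available. Lean on these libraries where they do the work, as an engineer would, in place of code of your own. Each camera call takes 0.05 s, during which the arm holds its last target.

## Working session

There is one attempt and no reset: what is moved stays moved. The work goes in short steps, Python scripts to look and compute and a shell command to move; the robot and the scene stay as the last step left them, time stands still between calls to the robot, and variables do not carry over. Pictures are saved under pics/ and viewed, and the job is handed in when it is done.

```bash
ls; mkdir -p pics
python3 - <<'E'
from rig import r, optics
import cv2
s=r.sense()
print({k:s[k] for k in ("clock","eef_pos","tcp_rot","opening")}, r.pinch_z)
for n in ("scene","top"):
    cv2.imwrite(f"pics/{n}0.png",optics.grab_frame(n)); print(n,optics.camera_params(n))
E
```

```text
pics
{'clock': 0.0, 'eef_pos': array([264.7810646 , 565.62566369, 230.56538738]), 'tcp_rot': array([-3.14020487e+00,  6.10441598e-06,  2.70377433e+00]), 'opening': 1.002951618177526} 18.700000000000003
scene {'fx': 356.9368993502131, 'fy': 356.9368993502131, 'cx': 252.88206563176897, 'cy': 191.36141886720745, 'eye': array([ 920.50747071, -493.56492535, 1042.81948661]), 'rotation': array([0.53596696, 0.01168825, 0.60271766])}
top {'fx': 391.2818364380493, 'fy': 391.2818364380493, 'cx': 253.60748125724405, 'cy': 193.60479377098852, 'eye': array([ 316.36574202,  -13.94878279, 1324.75253556]), 'rotation': array([ 0.1945223 ,  0.00291467, -1.58383965])}
```

View pics/scene0.png

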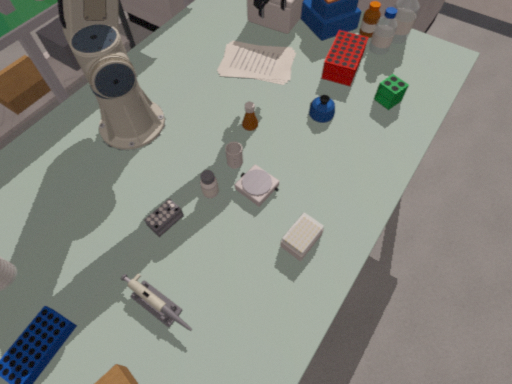

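View pics/top0.png

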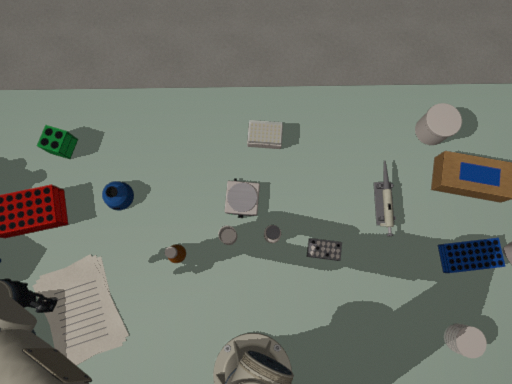

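```bash
cat > h.py <<'E'
import numpy as np, cv2
from rig import r, optics
from scipy.spatial.transform import Rotation as Ro
def cam(n):
    c=optics.camera_params(n); return c,Ro.from_euler('xyz',c['rotation']).as_matrix()
def ray(n,u,v):
    c,R=cam(n); d=R@np.array([(u-c['cx'])/c['fx'],-(v-c['cy'])/c['fy'],-1.]); return c['eye'],d/np.linalg.norm(d)
def onz(n,u,v,z):
    e,d=ray(n,u,v); return e+d*(z-e[2])/d[2]
def proj(n,p):
    c,R=cam(n); q=R.T@(np.array(p)-c['eye']); return c['cx']+c['fx']*q[0]/-q[2], c['cy']+c['fy']*q[1]/q[2]
def tri(u1,v1,u2,v2):
    a,d=ray('scene',u1,v1); b,e=ray('top',u2,v2)
    t=np.linalg.lstsq(np.c_[d,-e],b-a,rcond=None)[0]; p,q=a+d*t[0],b+e*t[1]
    return (p+q)/2,np.linalg.norm(p-q)
E
python3 - <<'E'
from h import *
print(proj('top',[0,0,0]),proj('scene',[0,0,0]))
a=cv2.imread('pics/top0.png')[120:270,150:410]; cv2.imwrite('pics/top0z.png',cv2.resize(a,None,fx=3,fy=3,interpolation=cv2.INTER_CUBIC))
a=cv2.imread('pics/scene0.png')[90:340,110:340]; cv2.imwrite('pics/scene0z.png',cv2.resize(a,None,fx=2.4,fy=2.4,interpolation=cv2.INTER_CUBIC))
E
```

```text
(np.float64(251.72469171425124), np.float64(372.60502287851307)) (np.float64(131.87579948558738), np.float64(123.14500157216175))
```

View pics/top0z.png

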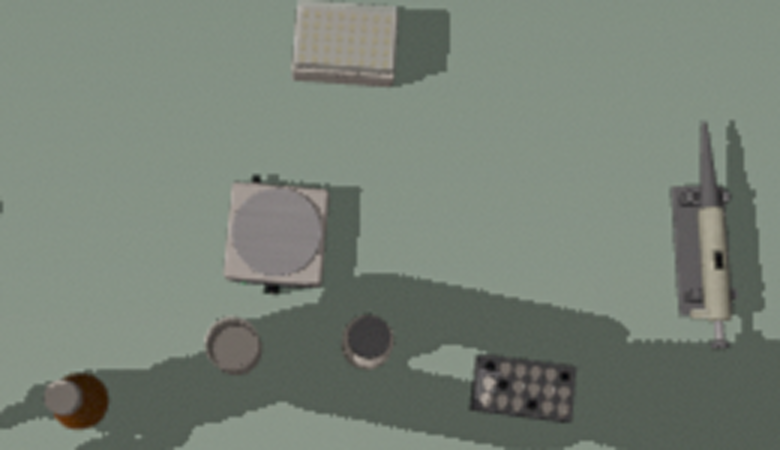

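View pics/scene0z.png

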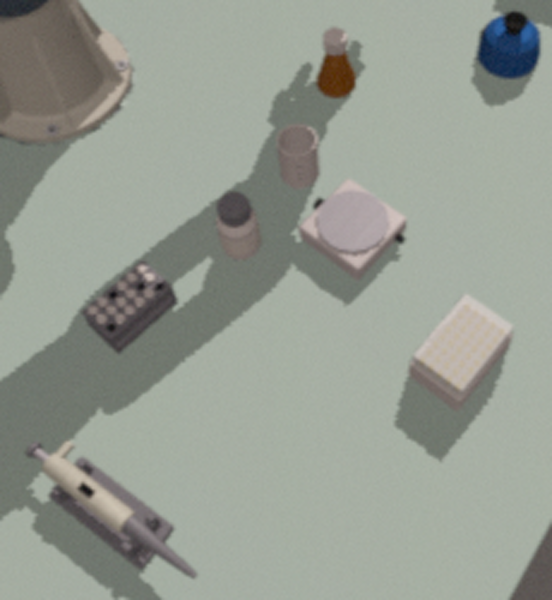

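```bash
cat > seg.py <<'E'
from h import *
def mask(im):
    f=cv2.GaussianBlur(im,(3,3),0).astype(float)+1
    return ((f[...,1]/f[...,2]<1.04)).astype(np.uint8)*255
def blobs(im,amin=60):
    n,l,st,ce=cv2.connectedComponentsWithStats(mask(im),connectivity=4)
    return [(i,st[i],ce[i],(l==i).astype(np.uint8)) for i in range(1,n) if st[i][4]>amin]
E
python3 - <<'E'
from seg import *
for n in('top','scene'):
    im=cv2.imread(f'pics/{n}0.png')
    cv2.imwrite(f'pics/mask_{n}.png',mask(im))
    for i,s,c,m in blobs(im):
        if s[4]<3000 and 70<s[0]<420:
            (cx,cy),(w,h),a=cv2.minAreaRect(cv2.findContours(m,0,2)[0][0])
            print(n,s,c.round(1),'rect',np.round([cx,cy,w,h,a],1))
E
```

```text
top [ 415  103   48   42 1443] [438.3 123.7] rect [437.3 123.   35.7  49.6  60.6]
top [247 120  36  29 923] [264.6 134.3] rect [264.6 134.2  34.5  26.9   4.4]
top [374 162  22  74 902] [384.1 202.7] rect [383.9 198.8  73.4  19.3  85.6]
top [ 224  180   36   37 1126] [241.7 197.9] rect [241.7 198.4  33.4  35.4   5.7]
top [218 225  20  20 309] [227.3 234.7] rect [227.5 234.5  19.   19.   90. ]
top [264 225  18  19 264] [272.  233.7] rect [272.5 234.   18.   17.   90. ]
top [307 239  35  22 620] [324.2 249.1] rect [324.2 249.   33.8  18.7   7.4]
top [164 244  23  20 355] [175.5 253.3] rect [176.  253.5  19.7  21.   63.4]
scene [ 246    0   57   35 1567] [274.4  13.9] rect [274.  17.  34.  56.  90.]
scene [ 216   39   82   47 2773] [257.   62.1] rect [256.3  61.4  78.2  40.6   8.1]
scene [240 100  20  32 449] [249.6 117.1] rect [249.5 115.5  31.   19.   90. ]
scene [224 140  21  30 496] [233.9 154.3] rect [233.9 154.5  29.1  19.4  85.6]
scene [ 233  163   48   45 1228] [256.6 184.6] rect [256.5 184.1  38.1  35.4  36.3]
scene [199 169  21  32 498] [208.5 184.4] rect [208.6 184.1  31.1  19.2  80.5]
scene [144 198  40  40 879] [163.8 217.1] rect [164.2 216.9  24.7  37.4  48.8]
scene [ 279  212   46   50 1357] [301.6 236.1] rect [301.6 235.9  32.   45.2  37.9]
scene [ 120  273   73   59 1577] [154.3 301.1] rect [155.7 302.5  89.8  25.   38.9]
scene [ 93 363  47  21 630] [117.1 375.3] rect [116. 373.  20.  46.  90.]
```

View pics/mask_top.png

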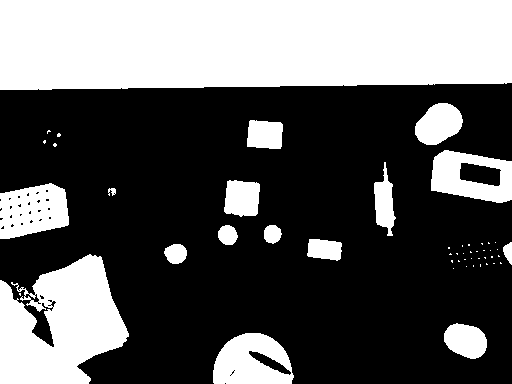

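Run:
```python
from h import *
T=lambda x,y:((x+.5)/3-.5+150,(y+.5)/3-.5+120)
S=lambda x,y:((x+.5)/2.4-.5+110,(y+.5)/2.4-.5+90)
for nm,t,s,z in [('plate',(276,232),(352,221),42),('flaskcap',(63,397),(335,37),105),('bottlecap',(370,337),(235,202),100),('beaker rim',(234,345),(298,140),80),('rack',(524,388),(131,296),49)]:
    print(nm,tri(*S(*s),*T(*t)),onz('top',*T(*t),z).round(1),onz('scene',*S(*s),z).round(1))
print('stirrer corners');
for c in [(234,181),(328,187),(322,286),(226,279)]: print(onz('top',*T(*c),40).round(1))
print('rack corners')
for c in [(478,354),(577,366),(571,422),(470,410)]: print(onz('top',*T(*c),45).round(1))
ims={n:cv2.imread(f'pics/{n}0.png') for n in('top','scene')}
print(ims['top'][197,222:264].tolist())
```

```text
plate (array([559.98602985,  27.69033907,  37.30505856]), np.float64(2.8773496151275957)) [558.1  26.5  42. ] [562.5  26.4  42. ]
flaskcap (array([378.34087328, 247.8425496 , 100.86373115]), np.float64(5.164436128657906)) [376.4 245.  105. ] [382.2 246.8 105. ]
bottlecap (array([436.81170614, -69.51010554, 101.24464112]), np.float64(7.8980470824867925)) [434.4 -72.6 100. ] [438.6 -65.9 100. ]
beaker rim (array([432.92238442,  74.05365203,  76.7196822 ]), np.float64(8.50344802803399)) [429.8  70.6  80. ] [437.1  75.6  80. ]
rack (array([ 385.17259883, -236.92819853,   43.38753496]), np.float64(9.097000309169182)) [ 382.2 -239.6   49. ] [ 391.1 -234.9   49. ]
stirrer corners
[617.4  73.3  40. ]
[609.1 -32.2  40. ]
[497.2 -23.8  40. ]
[506.4  82.2  40. ]
rack corners
[ 419.7 -192.2   45. ]
[ 405.3 -298.9   45. ]
[ 345.5 -289.1   45. ]
[ 359.7 -181.1   45. ]
[[135, 148, 135], [134, 147, 135], [131, 144, 131], [128, 139, 131], [155, 160, 164], [137, 139, 145], [127, 128, 133], [127, 127, 132], [126, 127, 132], [127, 127, 132], [128, 128, 132], [127, 127, 132], [126, 128, 133], [126, 126, 131], [126, 127, 131], [126, 128, 132], [127, 128, 132], [128, 129, 133], [129, 129, 133], [127, 127, 132], [127, 127, 132], [128, 127, 131], [128, 128, 132], [127, 127, 132], [128, 128, 133], [128, 128, 132], [129, 129, 134], [130, 128, 134], [128, 128, 133], [127, 128, 132], [129, 129, 134], [127, 128, 133], [129, 128, 133], [129, 129, 134], [131, 130, 135], [101, 103, 109], [78, 83, 83], [83, 91, 83], [84, 94, 84], [87, 96, 86], [85, 94, 85], [86, 95, 86]]
```

```bash
cat > d.py <<'E'
import sys
from h import *
# usage: d.py x y z yawdeg : print shift/turn in tool axes from measured pose
x,y,z,yw=map(float,sys.argv[1:5])
s=r.sense(); R=Ro.from_euler('xyz',s['tcp_rot']); T=Ro.from_euler('xyz',[np.pi,0,np.radians(yw)])
print('t',round(float(s['clock']),2),'at',s['eef_pos'].round(1),'yaw',np.degrees(s['tcp_rot'][2]).round(2),'F',s['contact_force'].round(1),'open',round(float(s['opening']),3))
print('dp',(R.inv().apply(np.array([x,y,z])-s['eef_pos'])).round(1),'ang',(R.inv()*T).as_rotvec().round(3))
E
python3 d.py 379 246 160 90
```

```text
t 0.1 at [264.8 565.7 230.6] yaw 154.92 F [ 1.  -0.4  0.4] open 1.0
dp [-239.  -241.    70.9] ang [-1.000e-03  1.000e-03  1.133e+00]
```

```bash
python3 -m creep '[{"dp":[-20,-20,6],"angular":[0,0,0.11],"fingers":85},{"dp":[-44,-44,13],"angular":[0,0,0.22],"fingers":85},{"dp":[-68,-68,20],"angular":[0,0,0.34],"fingers":85},{"dp":[-92,-92,26],"angular":[0,0,0.46],"fingers":85},{"dp":[-116,-116,32],"angular":[0,0,0.57],"fingers":85}]' 30; python3 d.py 379 246 160 90
```

```text
clock: 0.52
eef_pos: [320.8, 410.1, 198.6]
tcp_rot: [-3.141, 0.0, 2.128]
contact_force: [0.7, -0.4, 0.2]
opening: 0.997
t 0.52 at [320.8 410.1 198.6] yaw 121.94 F [ 0.7 -0.4  0.2] open 0.997
dp [-170.1  -37.4   38.7] ang [-0.001  0.001  0.557]
```

```bash
python3 -m creep '[{"dp":[-34,-7,8],"angular":[0,0,0.12],"fingers":85},{"dp":[-72,-15,16],"angular":[0,0,0.24],"fingers":85},{"dp":[-110,-24,24],"angular":[0,0,0.36],"fingers":85},{"dp":[-145,-32,32],"angular":[0,0,0.48],"fingers":85},{"dp":[-170,-38,38],"angular":[0,0,0.557],"fingers":85}]'
python3 - <<'E'
from h import *
for n in("scene","top"):
    cv2.imwrite(f"pics/{n}1.png",optics.grab_frame(n))
a=cv2.imread('pics/top1.png')[180:330,90:290]; b=cv2.imread('pics/scene1.png')[40:190,150:350]
cv2.imwrite('pics/z1.png',cv2.resize(np.vstack([a,b]),None,fx=2,fy=2,interpolation=cv2.INTER_CUBIC))
s=r.sense()['eef_pos']; print(s, proj('top',s),proj('scene',s))
E
python3 d.py 379 246 150 90
```

```text
clock: 0.93
eef_pos: [379.3, 245.0, 160.5]
tcp_rot: [-3.141, 0.001, 1.57]
contact_force: [-0.1, 0.9, 0.3]
opening: 0.997
[379.13187355 244.22592505 160.13815794] (np.float64(167.01547655445353), np.float64(250.1826182486986)) (np.float64(247.8102048757547), np.float64(93.69467117380064))
t 1.03 at [379.1 244.2 160.1] yaw 90.0 F [-1.2  0.6 -0.3] open 0.997
dp [ 1.8 -0.1 10.1] ang [-0.002  0.002 -0.   ]
```

View pics/z1.png

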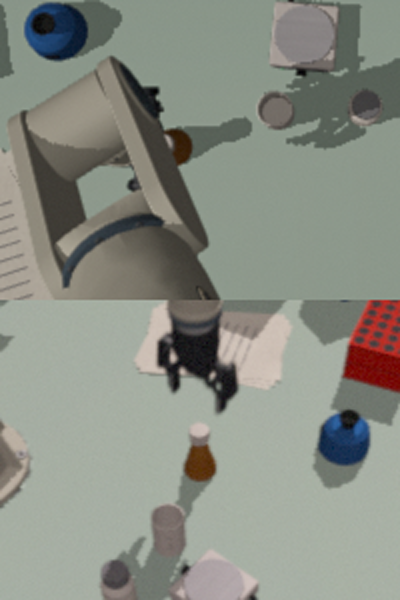

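```bash
python3 -m creep '[{"dp":[2,2,20],"angular":[0,0,0],"fingers":85},{"dp":[2,2,45],"angular":[0,0,0],"fingers":85},{"dp":[2,2,70],"angular":[0,0,0],"fingers":85},{"dp":[2,2,85],"angular":[0,0,0],"fingers":85},{"dp":[2,2,87],"angular":[0,0,0],"fingers":85}]' 30
python3 - <<'E'
from h import *
cv2.imwrite("pics/scene2.png",optics.grab_frame('scene'))
b=cv2.imread('pics/scene2.png')[60:160,180:320]
cv2.imwrite('pics/z2.png',cv2.resize(b,None,fx=4,fy=4,interpolation=cv2.INTER_CUBIC))
E
python3 d.py 381 246 74 90
```

```text
clock: 1.45
eef_pos: [379.8, 249.4, 71.9]
tcp_rot: [-3.138, 0.002, 1.578]
contact_force: [0.2, -0.8, 0.5]
opening: 0.998
t 1.5 at [380.3 249.7  72.9] yaw 90.41 F [-0.4 -0.8 -0.3] open 0.997
dp [-3.7  0.7 -1.1] ang [-0.003  0.002  0.007]
```

View pics/z2.png

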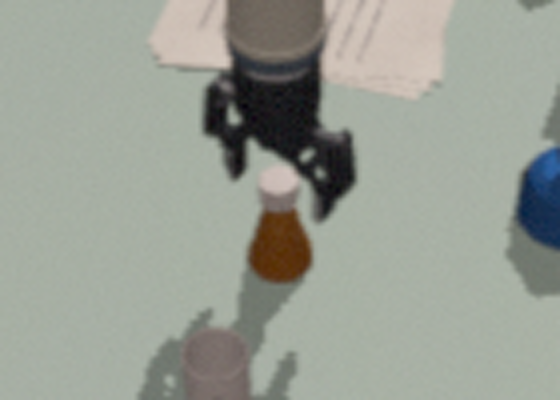

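```bash
python3 -m creep '[{"dp":[-3,1,0],"angular":[0,0,0],"fingers":85},{"dp":[-3,1,0],"angular":[0,0,0],"fingers":60},{"dp":[-3,1,0],"angular":[0,0,0],"fingers":45},{"dp":[-3,1,0],"angular":[0,0,0],"fingers":30},{"dp":[-3,1,0],"angular":[0,0,0],"fingers":25}]' 30; python3 d.py 381 246 74 90;  python3 -m creep '[{"dp":[0,0,0],"angular":[0,0,0],"fingers":25},{"dp":[0,0,0],"angular":[0,0,0],"fingers":25},{"dp":[0,0,0],"angular":[0,0,0],"fingers":25}]' 40; python3 d.py 381 246 74 90;python3 - <<'E'
from h import *
cv2.imwrite("pics/scene3.png",optics.grab_frame('scene'))
b=cv2.imread('pics/scene3.png')[60:160,180:320]
cv2.imwrite('pics/z3.png',cv2.resize(b,None,fx=4,fy=4,interpolation=cv2.INTER_CUBIC))
E
```

```text
clock: 1.92
eef_pos: [382.8, 247.0, 75.0]
tcp_rot: [3.141, -0.001, 1.577]
contact_force: [-0.5, -0.4, 0.6]
opening: 0.448
t 1.92 at [382.8 247.   75. ] yaw 90.34 F [-0.5 -0.4  0.6] open 0.448
dp [-1.  -1.8  1. ] ang [ 0.001 -0.001  0.006]
clock: 2.17
eef_pos: [382.5, 247.0, 74.9]
tcp_rot: [3.141, -0.0, 1.577]
contact_force: [-3.6, 0.3, 6.8]
opening: 0.411
t 2.17 at [382.5 247.   74.9] yaw 90.33 F [-3.6  0.3  6.8] open 0.411
dp [-1.  -1.5  0.9] ang [ 0.    -0.     0.006]
```

View pics/z3.png

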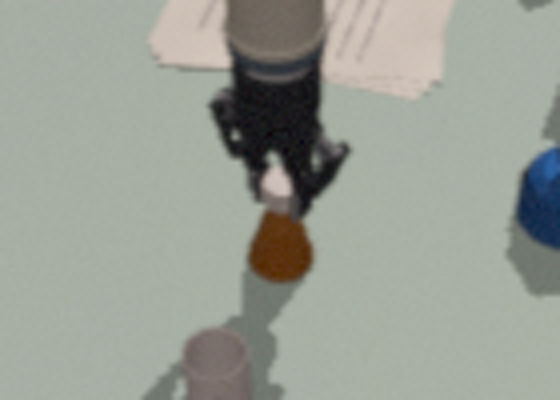

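```bash
python3 -m creep '[{"dp":[0,0,-8],"angular":[0,0,0],"fingers":25},{"dp":[0,0,-24],"angular":[0,0,0],"fingers":25},{"dp":[0,0,-48],"angular":[0,0,0],"fingers":25},{"dp":[0,0,-75],"angular":[0,0,0],"fingers":25},{"dp":[0,0,-100],"angular":[0,0,0],"fingers":25}]'; python3 d.py 562 26 180 90
```

```text
clock: 2.63
eef_pos: [382.2, 246.5, 175.9]
tcp_rot: [-3.141, 0.0, 1.577]
contact_force: [0.5, 1.3, -1.9]
opening: 0.412
t 2.63 at [382.2 246.5 175.9] yaw 90.35 F [ 0.5  1.3 -1.9] open 0.412
dp [-221.6  178.5   -4.1] ang [-0.     0.     0.006]
```

```bash
python3 -m creep '[{"dp":[-10,8,-2],"angular":[0,0,0],"fingers":25},{"dp":[-32,26,-3],"angular":[0,0,0],"fingers":25},{"dp":[-58,47,-4],"angular":[0,0,0],"fingers":25},{"dp":[-84,68,-4],"angular":[0,0,0],"fingers":25},{"dp":[-110,89,-4],"angular":[0,0,0],"fingers":25}]';python3 -m creep '[{"dp":[-26,21,0],"angular":[0,0,0],"fingers":25},{"dp":[-52,42,0],"angular":[0,0,0],"fingers":25},{"dp":[-78,63,0],"angular":[0,0,0],"fingers":25},{"dp":[-100,80,0],"angular":[0,0,0],"fingers":25},{"dp":[-111,90,0],"angular":[0,0,0],"fingers":25}]'; python3 d.py 562 26 120 90;python3 - <<'E'
from h import *
for n in("scene","top"):
    cv2.imwrite(f"pics/{n}4.png",optics.grab_frame(n))
a=cv2.imread('pics/top4.png')[130:270,180:330]; b=cv2.imread('pics/scene4.png')[90:230,180:330]
cv2.imwrite('pics/z4.png',cv2.resize(np.hstack([a,b]),None,fx=2.6,fy=2.6,interpolation=cv2.INTER_CUBIC))
E
```

```text
clock: 3.05
eef_pos: [472.8, 136.1, 179.1]
tcp_rot: [3.141, -0.0, 1.577]
contact_force: [0.8, 0.4, -1.4]
opening: 0.407
clock: 3.47
eef_pos: [564.4, 24.3, 178.8]
tcp_rot: [3.14, 0.001, 1.575]
contact_force: [-0.0, -0.3, -0.8]
opening: 0.411
t 3.47 at [564.4  24.3 178.8] yaw 90.25 F [-0.  -0.3 -0.8] open 0.411
dp [ 1.8 -2.5 58.8] ang [0.001 0.001 0.004]
```

View pics/z4.png

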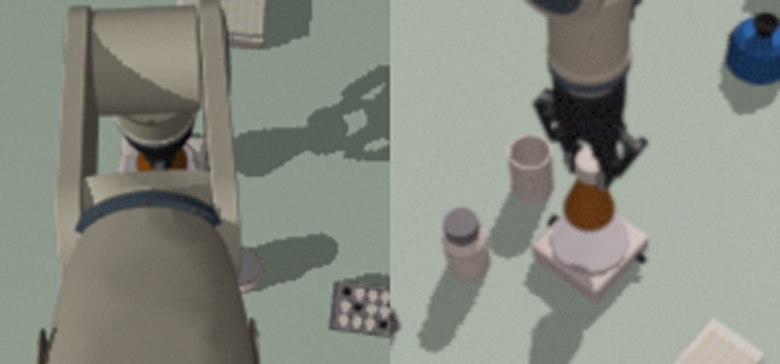

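```bash
python3 -m creep '[{"dp":[0,0,10],"angular":[0,0,0],"fingers":25},{"dp":[0,0,25],"angular":[0,0,0],"fingers":25},{"dp":[0,0,40],"angular":[0,0,0],"fingers":25},{"dp":[0,0,50],"angular":[0,0,0],"fingers":25},{"dp":[0,0,53],"angular":[0,0,0],"fingers":25}]'; python3 -m creep '[{"dp":[0,0,0],"angular":[0,0,0],"fingers":25}]'; python3 d.py 562 26 119 90;python3 - <<'E'
from h import *
for n in("scene",):
    cv2.imwrite(f"pics/{n}5.png",optics.grab_frame(n))
b=cv2.imread('pics/scene5.png')[120:220,200:310]
cv2.imwrite('pics/z5.png',cv2.resize(b,None,fx=6,fy=6,interpolation=cv2.INTER_CUBIC))
s=r.sense()['eef_pos']
# image directions near plate: px per mm
p=np.array(proj('scene',[562,26,42])); print(p,np.array(proj('scene',[572,26,42]))-p,np.array(proj('scene',[562,36,42]))-p)
for z in (47,127,152): print(z,proj('scene',[s[0],s[1],z]))
E
```

```text
clock: 3.98
eef_pos: [560.6, 27.9, 123.2]
tcp_rot: [-3.138, -0.0, 1.578]
contact_force: [-0.2, -0.3, -1.4]
opening: 0.409
clock: 4.07
eef_pos: [561.5, 27.6, 124.3]
tcp_rot: [-3.139, -0.0, 1.578]
contact_force: [0.3, -0.1, -1.5]
opening: 0.408
t 4.07 at [561.5  27.6 124.3] yaw 90.4 F [ 0.3 -0.1 -1.5] open 0.408
dp [-1.7  0.5  5.3] ang [-0.002 -0.     0.007]
[256.16917437 181.80395678] [2.50041917 1.43554382] [ 1.69312324 -2.10670318]
47 (np.float64(256.49532848978544), np.float64(180.71717625232836))
127 (np.float64(256.4185540367284), np.float64(166.9245686330744))
152 (np.float64(256.3925728217509), np.float64(162.25701726166946))
```

View pics/z5.png

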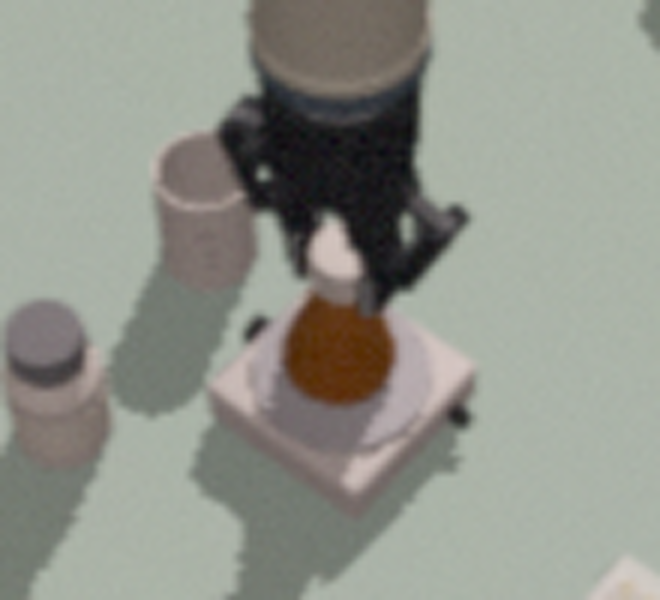

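Run:
```python
from h import *
im=cv2.imread('pics/scene5.png'); hsv=cv2.cvtColor(im,cv2.COLOR_BGR2HSV)
m=((hsv[...,0]<20)&(hsv[...,1]>120)).astype(np.uint8); m[:150]=0;m[220:]=0
ys,xs=np.nonzero(m); print('amber',xs.min(),xs.max(),ys.min(),ys.max())
t=np.linspace(0,2*np.pi,200)
def ext(n,c,rad): 
    q=np.array([proj(n,[c[0]+rad*np.cos(a),c[1]+rad*np.sin(a),c[2]]) for a in t]); return q.min(0).round(2),q.max(0).round(2)
print('foot expected',ext('scene',(561.5,27.6,49.4),32))
# profile of column brightness through centre in scene5 and scene0
im0=cv2.imread('pics/scene0.png')
print('col256 s0',im0[160:210,256].sum(1).tolist())
print('row182 s0',im0[182,232:284].sum(1).tolist())
print('plate expected',ext('scene',(562.5,26.4,42),50))
imt=cv2.imread('pics/top0.png')
print('top col242',imt[175:222,242].sum(1).tolist()); print('top row197',imt[197,220:264].sum(1).tolist())
print('plate exp top',ext('top',(562.5,26.4,42),50))
```

```text
amber 248 264 170 186
foot expected (array([246.61, 172.12]), array([266.01, 188.5 ]))
col256 s0 [503, 504, 504, 508, 521, 548, 572, 574, 562, 529, 499, 495, 491, 495, 501, 503, 498, 499, 500, 500, 494, 501, 500, 498, 501, 498, 499, 494, 496, 497, 499, 502, 502, 491, 443, 392, 482, 549, 549, 514, 413, 339, 317, 307, 313, 326, 344, 342, 341, 335]
row182 s0 [342, 349, 437, 458, 485, 526, 551, 553, 537, 469, 449, 478, 490, 490, 488, 498, 499, 501, 498, 496, 495, 497, 492, 497, 500, 504, 506, 510, 509, 504, 507, 506, 503, 512, 516, 517, 518, 515, 509, 524, 554, 576, 588, 583, 570, 516, 439, 462, 503, 503, 501, 504]
plate expected (array([241.28, 169.3 ]), array([271.46, 194.84]))
top col242 [414, 413, 409, 305, 273, 264, 261, 334, 389, 393, 392, 392, 393, 396, 400, 396, 387, 387, 395, 395, 388, 387, 386, 385, 388, 384, 395, 389, 390, 380, 392, 381, 384, 387, 385, 385, 391, 448, 418, 229, 70, 55, 118, 326, 409, 419, 419]
top row197 [414, 413, 418, 416, 406, 398, 479, 421, 388, 386, 385, 386, 388, 386, 387, 383, 384, 386, 387, 390, 391, 386, 386, 386, 388, 386, 389, 388, 392, 392, 389, 387, 392, 388, 390, 392, 396, 313, 244, 257, 262, 269, 264, 267]
plate exp top (array([226.7 , 181.11]), array([256.66, 210.53]))
```

```bash
python3 -m creep '[{"dp":[0,1,2],"angular":[0,0,0],"fingers":25},{"dp":[0,1,4],"angular":[0,0,0],"fingers":25},{"dp":[0,1,6],"angular":[0,0,0],"fingers":25},{"dp":[0,1,6.5],"angular":[0,0,0],"fingers":25},{"dp":[0,1,6.5],"angular":[0,0,0],"fingers":25}]'; python3 d.py 562 28 117 90
```

```text
clock: 4.53
eef_pos: [563.7, 26.8, 118.8]
tcp_rot: [-3.141, 0.0, 1.577]
contact_force: [-0.5, -0.7, -1.5]
opening: 0.407
t 4.53 at [563.7  26.8 118.8] yaw 90.34 F [-0.5 -0.7 -1.5] open 0.407
dp [ 1.2 -1.7  1.8] ang [-0.     0.     0.006]
```

```bash
python3 -m creep '[{"dp":[1,-1,1],"angular":[0,0,0],"fingers":25},{"dp":[1,-1,2],"angular":[0,0,0],"fingers":25},{"dp":[1,-1,2.5],"angular":[0,0,0],"fingers":25},{"dp":[1,-1,2.5],"angular":[0,0,0],"fingers":25}]'; python3 d.py 562 28 117 90
```

```text
clock: 4.87
eef_pos: [562.7, 27.9, 117.0]
tcp_rot: [3.142, -0.0, 1.577]
contact_force: [-3.2, -0.1, 6.2]
opening: 0.411
t 4.87 at [562.7  27.9 117. ] yaw 90.34 F [-3.2 -0.1  6.2] open 0.411
dp [ 0.1 -0.7 -0. ] ang [ 0.    -0.     0.006]
```

Contact force jumped to 6 N: the flask is on the plate. Release slowly and rise.

```bash
python3 -m creep '[{"dp":[0,0,0],"angular":[0,0,0],"fingers":40},{"dp":[0,0,0],"angular":[0,0,0],"fingers":50},{"dp":[0,0,0],"angular":[0,0,0],"fingers":65},{"dp":[0,0,0],"angular":[0,0,0],"fingers":85},{"dp":[0,0,0],"angular":[0,0,0],"fingers":85}]'; python3 -m creep '[{"dp":[0,0,-15],"angular":[0,0,0],"fingers":85},{"dp":[0,0,-50],"angular":[0,0,0],"fingers":85},{"dp":[0,0,-85],"angular":[0,0,0],"fingers":85},{"dp":[30,-30,-95],"angular":[0,0,0],"fingers":85},{"dp":[-30,-60,-95],"angular":[0,0,0],"fingers":85}]'; python3 d.py 388 -236 150 82;python3 - <<'E'
from h import *
for n in("scene","top"):
    cv2.imwrite(f"pics/{n}6.png",optics.grab_frame(n))
a=cv2.imread('pics/top6.png')[130:270,180:350]; b=cv2.imread('pics/scene6.png')[90:230,120:300]
cv2.imwrite('pics/z6.png',cv2.resize(np.hstack([a,b]),None,fx=2.2,fy=2.2,interpolation=cv2.INTER_CUBIC))
E
```

```text
clock: 5.28
eef_pos: [562.8, 27.9, 116.2]
tcp_rot: [3.142, 0.0, 1.577]
contact_force: [-0.2, -0.5, -0.7]
opening: 0.977
clock: 5.7
eef_pos: [516.1, 29.5, 214.4]
tcp_rot: [3.136, -0.004, 1.587]
contact_force: [0.7, -2.3, -0.7]
opening: 0.994
t 5.7 at [516.1  29.5 214.4] yaw 90.92 F [ 0.7 -2.3 -0.7] open 0.994
dp [-263.7 -132.7   62.5] ang [ 0.006 -0.005  0.156]
```

View pics/z6.png

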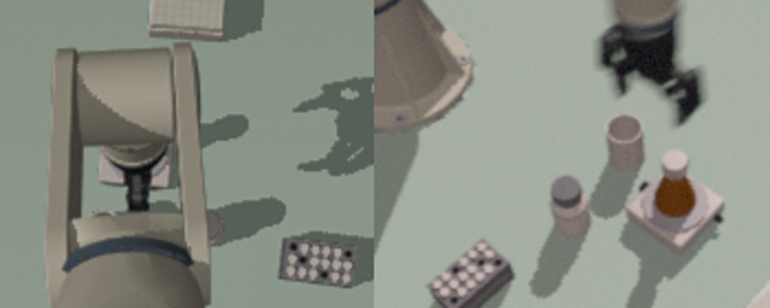

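Run:
```python
import cv2,numpy as np
b=cv2.imread('pics/scene6.png')[190:245,135:195]; a=cv2.imread('pics/top6.png')[232:268,300:350]
cv2.imwrite('pics/z7.png',cv2.resize(b,None,fx=10,fy=10,interpolation=cv2.INTER_CUBIC))
cv2.imwrite('pics/z7b.png',cv2.resize(a,None,fx=10,fy=10,interpolation=cv2.INTER_CUBIC))
```

```text
(no output)
```

View pics/z7.png

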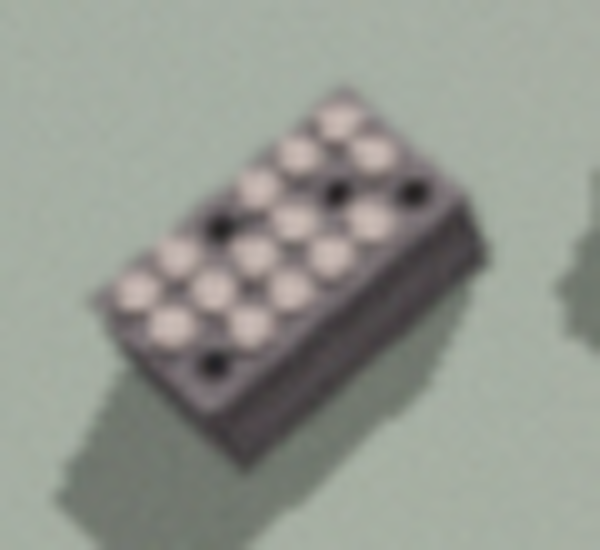

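View pics/z7b.png

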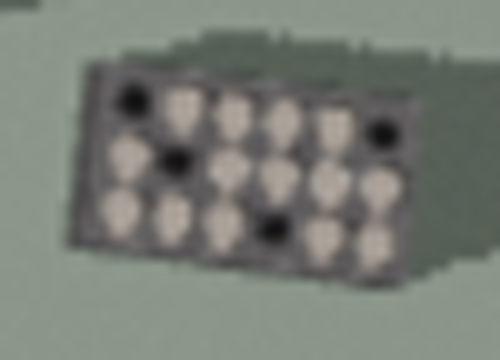

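Run:
```python
from h import *
S=lambda x,y:((x+.5)/10-.5+135,(y+.5)/10-.5+190)
T=lambda x,y:((x+.5)/10-.5+300,(y+.5)/10-.5+232)
P=np.array([onz('scene',*S(*c),45)[:2] for c in [(95,302),(343,83),(467,197),(208,415)]])
Q=np.array([onz('top',*T(*c),45)[:2] for c in [(97,62),(417,98),(402,288),(78,250)]])
for A in(P,Q):
    print(A.round(1).tolist(),A.mean(0).round(1),[np.round([np.linalg.norm(d),np.degrees(np.arctan2(d[1],d[0]))],1).tolist() for d in np.roll(A,-1,0)-A])
# bottom corners in scene
print([onz('scene',*S(*c),0)[:2].round(1) for c in [(245,470),(487,262)]])
```

```text
[[352.4, -287.1], [364.2, -184.2], [424.5, -193.4], [407.9, -295.8]] [ 387.3 -240.1] [[103.6, 83.5], [61.0, -8.8], [103.7, -99.2], [56.2, 171.0]]
[[419.4, -193.0], [406.3, -296.5], [345.5, -288.3], [359.0, -184.4]] [ 382.6 -240.5] [[104.4, -97.2], [61.4, 172.3], [104.8, 82.6], [61.0, -8.1]]
[array([ 407.5, -294.5]), array([ 423.2, -194.6])]
```

```bash
python3 d.py 387 -240 170 82.2; python3 -m creep '[{"dp":[-25,-10,0],"angular":[0,0,0.03],"fingers":85},{"dp":[-60,-30,5],"angular":[0,0,0.06],"fingers":85},{"dp":[-95,-45,10],"angular":[0,0,0.09],"fingers":85},{"dp":[-130,-62,15],"angular":[0,0,0.12],"fingers":85},{"dp":[-165,-80,20],"angular":[0,0,0.15],"fingers":85}]' 30;  python3 d.py 387 -240 150 82.2
```

```text
t 5.8 at [512.1  19.5 211.8] yaw 90.56 F [-0.3 -0.4  0.3] open 0.996
dp [-258.2 -127.6   42.2] ang [-0.     0.001  0.146]
clock: 6.22
eef_pos: [435.0, -147.5, 191.0]
tcp_rot: [3.141, 0.0, 1.426]
contact_force: [0.2, -0.1, -0.0]
opening: 0.996
t 6.22 at [ 435.  -147.5  191. ] yaw 81.68 F [ 0.2 -0.1 -0. ] open 0.996
dp [-98.5 -34.1  41. ] ang [ 0.001  0.    -0.009]
```

```bash
python3 -m creep '[{"dp":[-30,-11,10],"angular":[0,0,-0.005],"fingers":85},{"dp":[-60,-22,25],"angular":[0,0,-0.009],"fingers":85},{"dp":[-85,-30,40],"angular":[0,0,-0.009],"fingers":85},{"dp":[-97,-34,65],"angular":[0,0,-0.009],"fingers":85},{"dp":[-97,-34,80],"angular":[0,0,-0.009],"fingers":85}]';  python3 -m creep '[{"dp":[0,0,0],"angular":[0,0,0],"fingers":85}]';  python3 d.py 387 -240 9 82.2
```

```text
clock: 6.63
eef_pos: [386.5, -239.2, 109.6]
tcp_rot: [-3.141, 0.0, 1.433]
contact_force: [-0.5, 0.7, -0.3]
opening: 0.997
clock: 6.72
eef_pos: [385.8, -237.1, 108.5]
tcp_rot: [-3.137, -0.002, 1.433]
contact_force: [-0.2, 1.4, 0.5]
opening: 0.992
t 6.72 at [ 385.8 -237.1  108.5] yaw 82.11 F [-0.2  1.4  0.5] open 0.992
dp [-2.9  2.  99.5] ang [-0.004 -0.002 -0.002]
```

```bash
python3 -m creep '[{"dp":[-2,1,20],"angular":[0,0,0],"fingers":85},{"dp":[-2,1,38],"angular":[0,0,0],"fingers":85},{"dp":[-2,1,46],"angular":[0,0,0],"fingers":85},{"dp":[-2,1,46],"angular":[0,0,0],"fingers":85}]';  python3 d.py 387 -240 9 82.2
python3 - <<'E'
import cv2
from rig import optics
b=optics.grab_frame('scene')[170:260,120:220]; cv2.imwrite('pics/z8.png',cv2.resize(b,None,fx=6,fy=6,interpolation=cv2.INTER_CUBIC))
E
```

```text
clock: 7.05
eef_pos: [388.2, -238.5, 64.3]
tcp_rot: [-3.139, -0.001, 1.436]
contact_force: [-0.8, -0.4, 0.4]
opening: 0.996
t 7.05 at [ 388.2 -238.5   64.3] yaw 82.28 F [-0.8 -0.4  0.4] open 0.996
dp [-1.7 -0.8 55.3] ang [-0.002 -0.001  0.001]
```

View pics/z8.png

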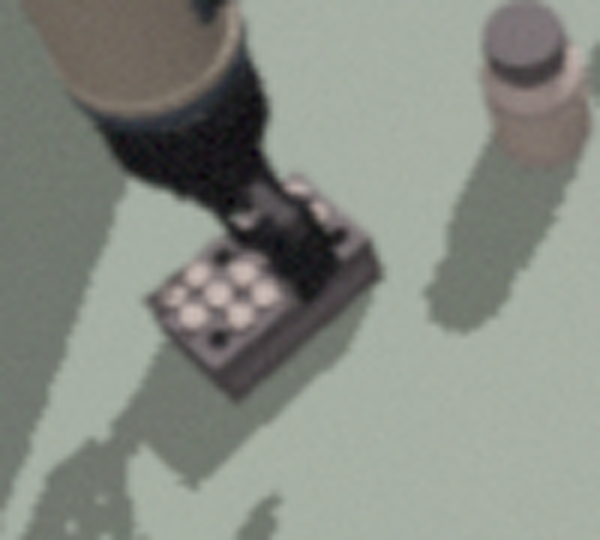

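```bash
python3 -m creep '[{"dp":[-2,0,12],"angular":[0,0,0],"fingers":85},{"dp":[-2,0,28],"angular":[0,0,0],"fingers":85},{"dp":[-2,0,44],"angular":[0,0,0],"fingers":85},{"dp":[-2,0,53],"angular":[0,0,0],"fingers":85},{"dp":[-2,0,54],"angular":[0,0,0],"fingers":85}]';  python3 d.py 387 -240 9 82.2
python3 - <<'E'
import cv2
from rig import optics
b=optics.grab_frame('scene')[170:260,120:220]; cv2.imwrite('pics/z9.png',cv2.resize(b,None,fx=6,fy=6,interpolation=cv2.INTER_CUBIC))
E
```

```text
clock: 7.52
eef_pos: [388.3, -240.9, 10.7]
tcp_rot: [-3.141, -0.0, 1.436]
contact_force: [-0.3, -0.4, 1.0]
opening: 0.994
t 7.52 at [ 388.3 -240.9   10.7] yaw 82.28 F [-0.3 -0.4  1. ] open 0.994
dp [ 0.7 -1.4  1.7] ang [-0.001 -0.     0.001]
```

View pics/z9.png

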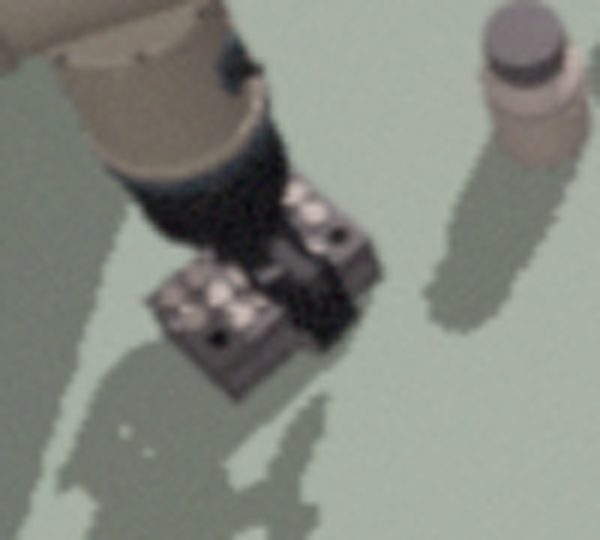

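```bash
python3 -m creep '[{"dp":[0,0,0],"angular":[0,0,0],"fingers":75},{"dp":[0,0,0],"angular":[0,0,0],"fingers":65},{"dp":[0,0,0],"angular":[0,0,0],"fingers":58},{"dp":[0,0,0],"angular":[0,0,0],"fingers":50},{"dp":[0,0,0],"angular":[0,0,0],"fingers":45}]' 40; python3 -m creep '[{"dp":[0,0,0],"angular":[0,0,0],"fingers":45},{"dp":[0,0,0],"angular":[0,0,0],"fingers":45},{"dp":[0,0,-6],"angular":[0,0,0],"fingers":45},{"dp":[0,0,-20],"angular":[0,0,0],"fingers":45},{"dp":[0,0,-45],"angular":[0,0,0],"fingers":45}]'; python3 d.py 548 -110 100 85.5
python3 - <<'E'
import cv2
from rig import optics
b=optics.grab_frame('scene')[150:260,100:220]; cv2.imwrite('pics/z10.png',cv2.resize(b,None,fx=5,fy=5,interpolation=cv2.INTER_CUBIC))
E
```

```text
clock: 7.98
eef_pos: [388.8, -241.4, 12.1]
tcp_rot: [3.141, 0.0, 1.436]
contact_force: [-0.3, 0.2, 7.0]
opening: 0.698
clock: 8.4
eef_pos: [387.1, -240.4, 55.7]
tcp_rot: [-3.139, -0.001, 1.436]
contact_force: [0.6, -1.1, -1.2]
opening: 0.696
t 8.4 at [ 387.1 -240.4   55.7] yaw 82.26 F [ 0.6 -1.1 -1.2] open 0.696
dp [150.9 141.7 -44.5] ang [-0.003 -0.001 -0.056]
```

View pics/z10.png

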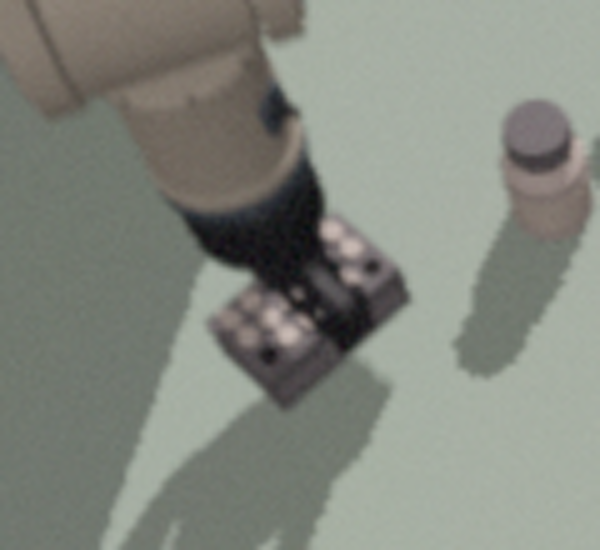

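Run:
```python
import cv2,numpy as np
b=cv2.imread('pics/scene0.png')[155:215,225:290]; a=cv2.imread('pics/top0.png')[172:224,215:270]
cv2.imwrite('pics/z11.png',cv2.resize(b,None,fx=10,fy=10,interpolation=cv2.INTER_CUBIC))
cv2.imwrite('pics/z11b.png',cv2.resize(a,None,fx=10,fy=10,interpolation=cv2.INTER_CUBIC))
```

```text
(no output)
```

View pics/z11.png

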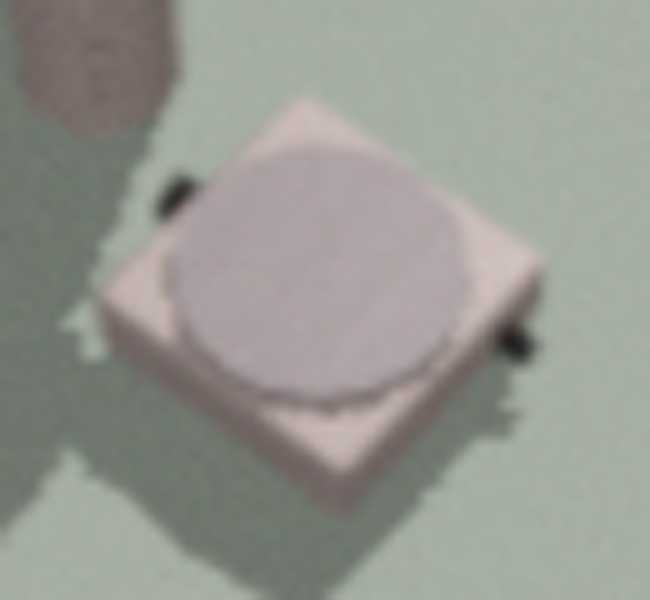

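View pics/z11b.png

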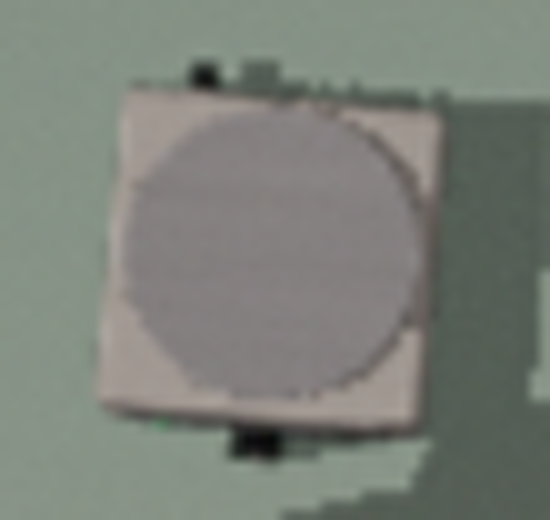

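Run:
```python
from h import *
S=lambda x,y:((x+.5)/10-.5+225,(y+.5)/10-.5+155)
T=lambda x,y:((x+.5)/10-.5+215,(y+.5)/10-.5+172)
P=np.array([onz('scene',*S(*c),37)[:2] for c in [(103,300),(302,95),(543,265),(340,472)]])
Q=np.array([onz('top',*T(*c),37)[:2] for c in [(127,88),(442,118),(417,425),(102,405)]])
for A in(P,Q):
    print(A.round(1).tolist(),A.mean(0).round(1),[np.round([np.linalg.norm(d),np.degrees(np.arctan2(d[1],d[0]))],1).tolist() for d in np.roll(A,-1,0)-A])
print(onz('scene',*S(321,272),42),onz('top',*T(271,250),42))
```

```text
[[507.7, -20.0], [515.6, 85.4], [621.1, 73.4], [609.3, -29.9]] [563.4  27.2] [[105.7, 85.7], [106.2, -6.5], [104.0, -96.5], [102.1, 174.4]]
[[616.9, 74.9], [605.1, -31.3], [500.8, -21.4], [508.9, 83.2]] [557.9  26.4] [[106.9, -96.4], [104.8, 174.6], [104.9, 85.6], [108.3, -4.4]]
[563.20027446  27.06821878  42.        ] [559.64160014  26.51937949  42.        ]
```

```bash
python3 d.py 550 -110 90 84.6; python3 -m creep '[{"dp":[12,12,-10],"angular":[0,0,-0.01],"fingers":45},{"dp":[35,34,-25],"angular":[0,0,-0.02],"fingers":45},{"dp":[60,58,-35],"angular":[0,0,-0.03],"fingers":45},{"dp":[85,82,-35],"angular":[0,0,-0.04],"fingers":45},{"dp":[108,104,-35],"angular":[0,0,-0.04],"fingers":45}]'; python3 d.py 550 -110 90 84.6
```

```text
t 8.45 at [ 389.6 -241.9   60.4] yaw 82.26 F [ 2.8 -0.7  2.1] open 0.697
dp [152.3 141.2 -29.4] ang [ 0.003  0.001 -0.041]
clock: 8.87
eef_pos: [508.1, -147.2, 92.9]
tcp_rot: [3.139, 0.001, 1.476]
contact_force: [0.0, -0.3, -1.1]
opening: 0.694
t 8.87 at [ 508.1 -147.2   92.9] yaw 84.57 F [ 0.  -0.3 -1.1] open 0.694
dp [41.  38.1  3. ] ang [ 0.003  0.001 -0.   ]
```

```bash
python3 -m creep '[{"dp":[20,18,10],"angular":[0,0,0],"fingers":45},{"dp":[34,31,30],"angular":[0,0,0],"fingers":45},{"dp":[41,38,50],"angular":[0,0,0],"fingers":45},{"dp":[41,38,65],"angular":[0,0,0],"fingers":45},{"dp":[41,38,70],"angular":[0,0,0],"fingers":45}]'; python3 -m creep '[{"dp":[0,0,0],"angular":[0,0,0],"fingers":45},{"dp":[0,0,0],"angular":[0,0,0],"fingers":45}]'; python3 d.py 550 -110 12 84.6;python3 - <<'E'
import cv2
from rig import optics
a=optics.grab_frame('scene'); cv2.imwrite('pics/scene12.png',a)
b=a[150:250,170:290]; cv2.imwrite('pics/z12.png',cv2.resize(b,None,fx=6,fy=6,interpolation=cv2.INTER_CUBIC))
E
```

```text
clock: 9.28
eef_pos: [547.0, -110.1, 19.6]
tcp_rot: [-3.139, -0.0, 1.477]
contact_force: [-0.8, 0.4, -2.1]
opening: 0.697
clock: 9.45
eef_pos: [547.6, -111.2, 21.7]
tcp_rot: [3.142, 0.0, 1.475]
contact_force: [0.2, -0.2, -1.5]
opening: 0.695
t 9.45 at [ 547.6 -111.2   21.7] yaw 84.54 F [ 0.2 -0.2 -1.5] open 0.695
dp [1.4 2.2 9.7] ang [ 0.     0.    -0.001]
```

View pics/z12.png

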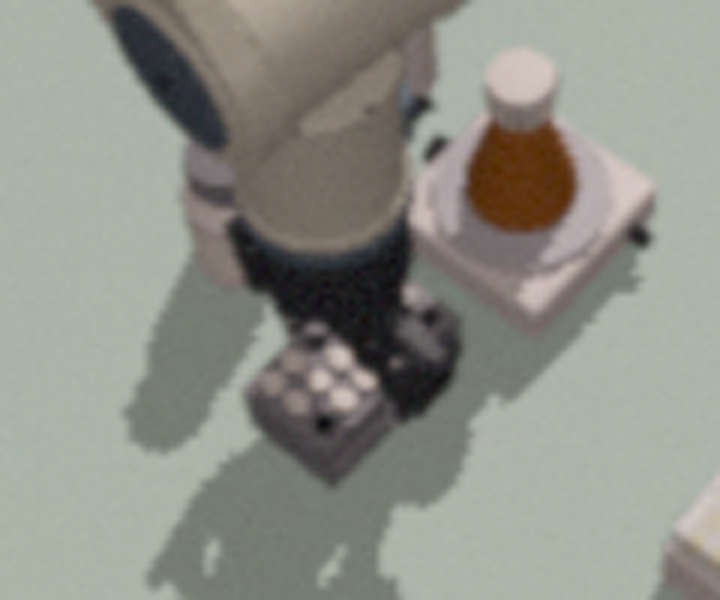

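Run:
```python
from h import *
a=np.radians(-5.45); R=np.array([[np.cos(a),-np.sin(a)],[np.sin(a),np.cos(a)]])
print(onz('scene',225.1,230.4,9.6)[:2]-R@[30,-52.5])
print(onz('scene',(333.5)/6-.5+170,435.5/6-.5+150,54.6)[:2]-R@[30,-52.5])
```

```text
[ 546.44256837 -107.42854285]
[544.90082662 -99.55012672]
```

Run:
```python
import cv2
b=cv2.imread('pics/scene12.png')[195:235,205:255]; cv2.imwrite('pics/z13.png',cv2.resize(b,None,fx=14,fy=14,interpolation=cv2.INTER_CUBIC))
```

```text
(no output)
```

View pics/z13.png

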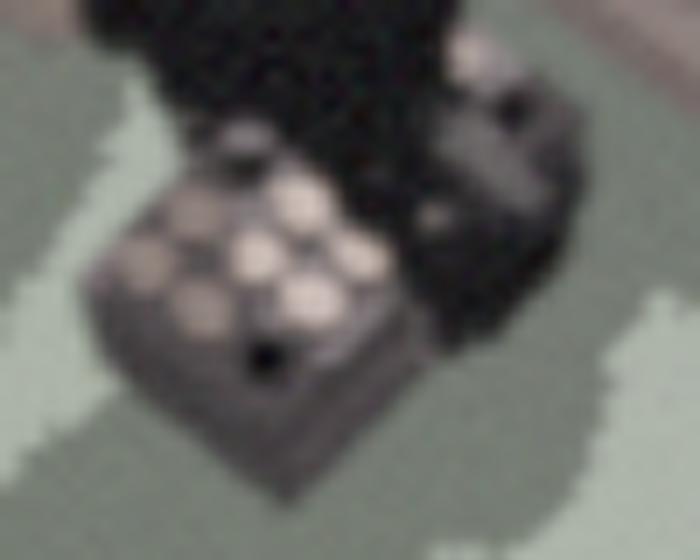

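Run:
```python
from h import *
a=np.radians(-5.45); R=np.array([[np.cos(a),-np.sin(a)],[np.sin(a),np.cos(a)]])
for p,z,o in [((88,288),54.6,(-30,-52.5)),((258,415),54.6,(30,-52.5)),((288,503),9.6,(30,-52.5)),((582,118),54.6,(30,52.5)),((90,320),9.6,(-30,-52.5))]:
    print(onz('scene',(p[0]+.5)/14-.5+205,(p[1]+.5)/14-.5+195,z)[:2]-R@o)
```

```text
[ 553.6284516  -110.96010455]
[ 543.78897071 -108.87588771]
[ 546.59453357 -107.59386947]
[ 549.83157721 -113.10209277]
[ 540.81569075 -102.05743742]
```

```bash
python3 -m creep '[{"dp":[0.5,2,3],"angular":[0,0,0],"fingers":45},{"dp":[0.5,2,6],"angular":[0,0,0],"fingers":45},{"dp":[0.5,2,8.5],"angular":[0,0,0],"fingers":45},{"dp":[0.5,2,9.5],"angular":[0,0,0],"fingers":45},{"dp":[0.5,2,9.5],"angular":[0,0,0],"fingers":45}]'; python3 d.py 550 -110 12 84.6
```

```text
clock: 9.92
eef_pos: [549.9, -110.9, 12.2]
tcp_rot: [3.141, 0.0, 1.476]
contact_force: [-1.6, 0.9, 5.0]
opening: 0.693
t 9.92 at [ 549.9 -110.9   12.2] yaw 84.55 F [-1.6  0.9  5. ] open 0.693
dp [0.9 0.  0.2] ang [ 0.     0.    -0.001]
```

Touched down (5 N). Release and rise straight, then swing towards the beaker.

```bash
python3 -m creep '[{"dp":[0,0,0],"angular":[0,0,0],"fingers":64},{"dp":[0,0,0],"angular":[0,0,0],"fingers":72},{"dp":[0,0,0],"angular":[0,0,0],"fingers":85},{"dp":[0,0,-2],"angular":[0,0,0],"fingers":85},{"dp":[0,0,-15],"angular":[0,0,0],"fingers":85}]'; python3 -m creep '[{"dp":[0,0,-30],"angular":[0,0,0],"fingers":85},{"dp":[0,0,-65],"angular":[0,0,0],"fingers":85},{"dp":[0,0,-105],"angular":[0,0,0],"fingers":85},{"dp":[0,0,-140],"angular":[0,0,0],"fingers":85},{"dp":[0,0,-155],"angular":[0,0,0],"fingers":85}]'; python3 d.py 436 75 180 90;python3 - <<'E'
from h import *
for n in("scene","top"):
    cv2.imwrite(f"pics/{n}14.png",optics.grab_frame(n))
a=cv2.imread('pics/top14.png')[130:270,190:350]; b=cv2.imread('pics/scene14.png')[120:260,150:310]
cv2.imwrite('pics/z14.png',cv2.resize(np.hstack([a,b]),None,fx=2.5,fy=2.5,interpolation=cv2.INTER_CUBIC))
E
```

```text
clock: 10.33
eef_pos: [548.3, -110.4, 25.2]
tcp_rot: [-3.138, -0.0, 1.476]
contact_force: [-1.4, 0.3, 0.4]
opening: 0.995
clock: 10.75
eef_pos: [551.8, -111.0, 186.6]
tcp_rot: [3.135, 0.001, 1.476]
contact_force: [0.9, -0.4, -0.7]
opening: 0.999
t 10.75 at [ 551.8 -111.   186.6] yaw 84.56 F [ 0.9 -0.4 -0.7] open 0.999
dp [ 174.2 -132.9    5.7] ang [ 0.006  0.001 -0.095]
```

View pics/z14.png

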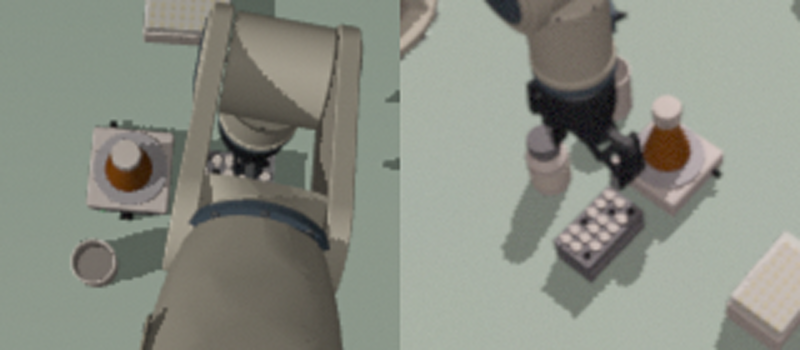

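Run:
```python
import cv2,numpy as np
i=cv2.imread('pics/scene0.png')
f=lambda im:cv2.resize(im,None,fx=9,fy=9,interpolation=cv2.INTER_CUBIC)
cv2.imwrite('pics/z15.png',np.hstack([f(i[135:178,215:255]),f(i[162:205,190:230])]))
j=cv2.imread('pics/top14.png'); k=cv2.imread('pics/top0.png')
cv2.imwrite('pics/z15b.png',np.hstack([f(j[215:255,205:245]),f(k[215:255,252:292])]))
```

```text
(no output)
```

View pics/z15.png

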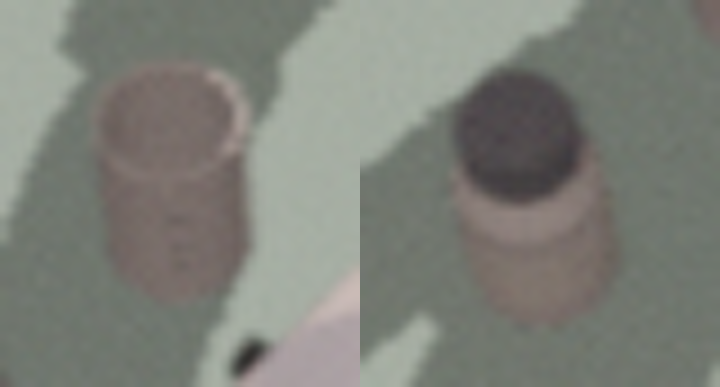

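View pics/z15b.png

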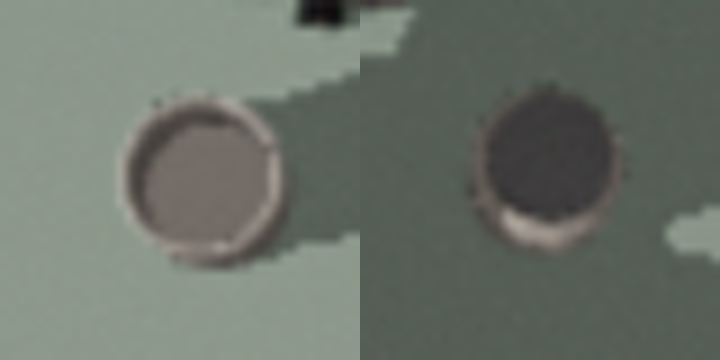

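```bash
python3 - <<'E'
from h import *
q=lambda x,y,u,v:((x+.5)/9-.5+u,(y+.5)/9-.5+v)
print('beaker',onz('scene',*q(172.5,122,215,135),80),onz('top',*q(202,174,205,215),80),tri(*q(172.5,122,215,135),*q(202,174,205,215)))
print('bottle',onz('scene',*q(158,121,190,162),100),onz('top',*q(192,157,252,215),100))
E
python3 d.py 435 75 180 84.6
```

```text
beaker [436.87314745  75.03403447  80.        ] [432.28264183  72.74837436  80.        ] (array([434.10173097,  74.71803099,  77.28515622]), np.float64(4.7124363086265175))
bottle [439.93706348 -70.12828095 100.        ] [434.41353627 -72.26180952 100.        ]
t 10.85 at [ 551.8 -111.   185.3] yaw 84.56 F [0.5 0.2 0.2] open 0.996
dp [ 174.1 -134.     4.3] ang [ 0.006  0.001 -0.001]
```

```bash
python3 -m creep '[{"dp":[15,-20,0],"angular":[0,0,0],"fingers":85},{"dp":[45,-48,0],"angular":[0,0,0],"fingers":85},{"dp":[76,-76,0],"angular":[0,0,0],"fingers":85},{"dp":[106,-100,0],"angular":[0,0,0],"fingers":85},{"dp":[136,-120,0],"angular":[0,0,0],"fingers":85}]' 25; python3 -m creep '[{"dp":[20,-8,10],"angular":[0,0,0],"fingers":85},{"dp":[35,-13,30],"angular":[0,0,0],"fingers":85},{"dp":[38,-14,60],"angular":[0,0,0],"fingers":85},{"dp":[38,-14,75],"angular":[0,0,0],"fingers":85},{"dp":[38,-14,75],"angular":[0,0,0],"fingers":85}]'; python3 d.py 436.5 75 28 84.6
```

```text
clock: 11.27
eef_pos: [440.3, 37.0, 180.2]
tcp_rot: [-3.139, 0.0, 1.475]
contact_force: [0.7, 0.5, 0.4]
opening: 0.994
clock: 11.68
eef_pos: [429.5, 75.2, 103.0]
tcp_rot: [-3.135, 0.002, 1.477]
contact_force: [-0.2, -0.3, 0.1]
opening: 0.998
t 11.68 at [429.5  75.2 103. ] yaw 84.62 F [-0.2 -0.3  0.1] open 0.998
dp [ 0.6  7.5 75. ] ang [-0.007  0.002  0.   ]
```

```bash
python3 -m creep '[{"dp":[0,5,0],"angular":[0,0,0],"fingers":85},{"dp":[0,5,0],"angular":[0,0,0],"fingers":85}]'; python3 d.py 436.5 75 28 84.6
python3 - <<'E'
from h import *
a=optics.grab_frame('scene')[90:190,180:300]; cv2.imwrite('pics/z16.png',cv2.resize(a,None,fx=6,fy=6,interpolation=cv2.INTER_CUBIC))
E
```

```text
clock: 11.85
eef_pos: [439.1, 74.7, 107.1]
tcp_rot: [3.141, -0.0, 1.476]
contact_force: [0.8, 0.2, 0.0]
opening: 0.993
t 11.85 at [439.1  74.7 107.1] yaw 84.54 F [0.8 0.2 0. ] open 0.993
dp [ 0.  -2.7 79.1] ang [ 0.001 -0.    -0.001]
```

View pics/z16.png

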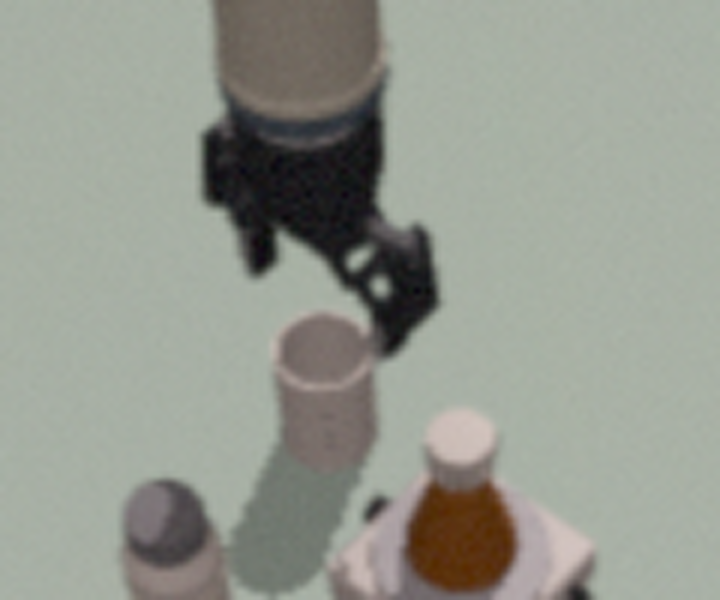

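```bash
python3 -m creep '[{"dp":[0,-2,18],"angular":[0,0,0],"fingers":85},{"dp":[0,-2,40],"angular":[0,0,0],"fingers":85},{"dp":[0,-2,62],"angular":[0,0,0],"fingers":85},{"dp":[0,-2,76],"angular":[0,0,0],"fingers":85},{"dp":[0,-2,78],"angular":[0,0,0],"fingers":85}]';python3 -m creep '[{"dp":[0,0,0],"angular":[0,0,0],"fingers":75},{"dp":[0,0,0],"angular":[0,0,0],"fingers":66},{"dp":[0,0,0],"angular":[0,0,0],"fingers":60},{"dp":[0,0,0],"angular":[0,0,0],"fingers":54},{"dp":[0,0,0],"angular":[0,0,0],"fingers":48}]' 25; python3 d.py 540 -221 140 84.6
```

```text
clock: 12.32
eef_pos: [435.4, 74.6, 27.6]
tcp_rot: [-3.14, 0.0, 1.475]
contact_force: [-0.5, 0.2, -0.3]
opening: 0.997
clock: 12.73
eef_pos: [436.8, 75.1, 30.0]
tcp_rot: [3.139, -0.001, 1.476]
contact_force: [-1.6, -1.0, 7.0]
opening: 0.67
t 12.73 at [436.8  75.1  30. ] yaw 84.55 F [-1.6 -1.   7. ] open 0.67
dp [-284.9  131.1 -109.9] ang [ 0.002 -0.001 -0.001]
```

```bash
python3 -m creep '[{"dp":[0,0,-8],"angular":[0,0,0],"fingers":48},{"dp":[0,0,-25],"angular":[0,0,0],"fingers":48},{"dp":[0,0,-55],"angular":[0,0,0],"fingers":48},{"dp":[0,0,-90],"angular":[0,0,0],"fingers":48},{"dp":[-10,0,-120],"angular":[0,0,0],"fingers":48}]'; python3 d.py 540 -221 150 84.6; python3 -m creep '[{"dp":[-25,10,-5],"angular":[0,0,0],"fingers":48},{"dp":[-55,24,-10],"angular":[0,0,0],"fingers":48},{"dp":[-90,40,-10],"angular":[0,0,0],"fingers":48},{"dp":[-125,57,-10],"angular":[0,0,0],"fingers":48},{"dp":[-160,75,-10],"angular":[0,0,0],"fingers":48}]'; python3 d.py 540 -221 150 84.6
```

```text
clock: 13.15
eef_pos: [435.2, 65.8, 151.5]
tcp_rot: [3.14, -0.001, 1.477]
contact_force: [1.0, 0.0, -0.2]
opening: 0.669
t 13.15 at [435.2  65.8 151.5] yaw 84.6 F [ 1.   0.  -0.2] open 0.669
dp [-275.6  131.3    1.5] ang [ 0.002 -0.001 -0.   ]
clock: 13.57
eef_pos: [494.7, -103.1, 160.3]
tcp_rot: [3.14, 0.0, 1.476]
contact_force: [1.0, 0.0, -0.8]
opening: 0.67
t 13.57 at [ 494.7 -103.1  160.3] yaw 84.58 F [ 1.   0.  -0.8] open 0.67
dp [-113.1   56.2   10.4] ang [ 0.002  0.    -0.   ]
```

```bash
python3 -m creep '[{"dp":[-35,17,0],"angular":[0,0,0],"fingers":48},{"dp":[-70,34,0],"angular":[0,0,0],"fingers":48},{"dp":[-95,47,0],"angular":[0,0,0],"fingers":48},{"dp":[-110,55,0],"angular":[0,0,0],"fingers":48},{"dp":[-113,56,10],"angular":[0,0,0],"fingers":48}]';  python3 -m creep '[{"dp":[0,0,30],"angular":[0,0,0],"fingers":48},{"dp":[0,0,60],"angular":[0,0,0],"fingers":48},{"dp":[0,0,90],"angular":[0,0,0],"fingers":48},{"dp":[0,0,103],"angular":[0,0,0],"fingers":48},{"dp":[0,0,105],"angular":[0,0,0],"fingers":48}]';  python3 -m creep '[{"dp":[0,0,0],"angular":[0,0,0],"fingers":48}]'; python3 d.py 540 -221 29 84.6
python3 - <<'E'
from h import *
i=optics.grab_frame('scene'); cv2.imwrite('pics/scene17.png',i)
a=i[140:260,150:290]; cv2.imwrite('pics/z17.png',cv2.resize(a,None,fx=5,fy=5,interpolation=cv2.INTER_CUBIC))
E
```

```text
clock: 13.98
eef_pos: [541.9, -222.7, 151.3]
tcp_rot: [3.136, 0.002, 1.474]
contact_force: [-0.1, -0.8, 0.1]
opening: 0.673
clock: 14.4
eef_pos: [537.1, -217.7, 41.3]
tcp_rot: [-3.137, -0.002, 1.476]
contact_force: [-0.5, 0.4, 0.3]
opening: 0.674
clock: 14.48
eef_pos: [539.0, -218.5, 43.6]
tcp_rot: [-3.14, -0.0, 1.476]
contact_force: [-0.2, 0.2, -0.3]
opening: 0.672
t 14.48 at [ 539.  -218.5   43.6] yaw 84.58 F [-0.2  0.2 -0.3] open 0.672
dp [-2.4  1.2 14.6] ang [-0.001 -0.    -0.   ]
```

View pics/z17.png

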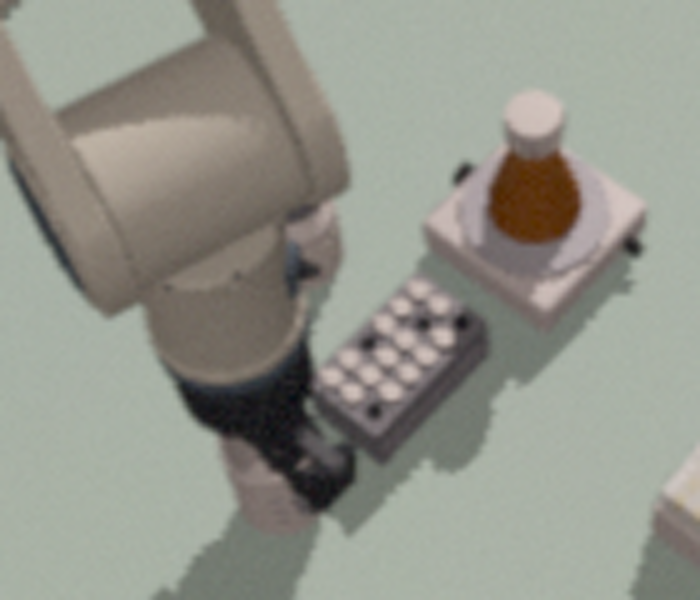

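Run:
```python
import cv2
b=cv2.imread('pics/scene17.png')[188:238,208:252]; cv2.imwrite('pics/z18.png',cv2.resize(b,None,fx=12,fy=12,interpolation=cv2.INTER_CUBIC))
```

```text
(no output)
```

View pics/z18.png

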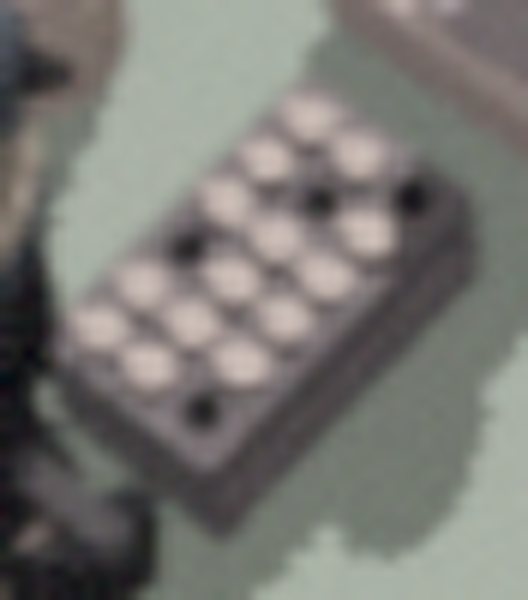

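Run:
```python
from h import *
S=lambda x,y:((x+.5)/12-.5+208,(y+.5)/12-.5+188)
P=np.array([onz('scene',*S(*c),45)[:2] for c in [(58,345),(312,80),(470,195),(208,475)]])
for A in(P,):
    print(A.round(1).tolist(),A.mean(0).round(1),[np.round([np.linalg.norm(d),np.degrees(np.arctan2(d[1],d[0]))],1).tolist() for d in np.roll(A,-1,0)-A])
print([onz('scene',*S(*c),0)[:2].round(1) for c in [(222,538),(472,260)]])
L=np.array([onz('scene',*S(*c),49)[:2] for c in [(312,116),(359,153),(101,327),(148,363),(267,158),(225,199),(143,282)]]); print(L.round(1).tolist())
```

```text
[[521.5, -157.7], [529.1, -55.9], [584.7, -60.9], [576.1, -165.5]] [ 552.9 -110. ] [[102.1, 85.7], [55.8, -5.1], [104.9, -94.7], [55.2, 171.9]]
[array([ 574.7, -163.3]), array([581.7, -57.8])]
[[537.3, -66.7], [554.3, -68.8], [529.1, -148.6], [545.6, -150.0], [535.0, -83.8], [533.1, -100.0], [530.2, -131.9]]
```

```bash
python3 -m creep '[{"dp":[-1,0,4],"angular":[0,0,0],"fingers":48},{"dp":[-2,0,8],"angular":[0,0,0],"fingers":48},{"dp":[-2,0,11],"angular":[0,0,0],"fingers":48},{"dp":[-2,0,13],"angular":[0,0,0],"fingers":48},{"dp":[-2,0,14],"angular":[0,0,0],"fingers":48}]'; python3 d.py 540 -221 29 84.6
```

```text
clock: 14.95
eef_pos: [539.3, -221.3, 30.0]
tcp_rot: [3.141, 0.0, 1.476]
contact_force: [-5.7, 2.0, 19.5]
opening: 0.668
t 14.95 at [ 539.3 -221.3   30. ] yaw 84.55 F [-5.7  2.  19.5] open 0.668
dp [0.4 0.7 1. ] ang [ 0.     0.    -0.001]
```

Firmly down (19 N); ease up 1 mm and release.

```bash
python3 -m creep '[{"dp":[0,0,-1],"angular":[0,0,0],"fingers":48},{"dp":[0,0,-1],"angular":[0,0,0],"fingers":61},{"dp":[0,0,-1],"angular":[0,0,0],"fingers":68},{"dp":[0,0,-1],"angular":[0,0,0],"fingers":85},{"dp":[0,0,-3],"angular":[0,0,0],"fingers":85}]'; python3 -m creep '[{"dp":[0,0,-20],"angular":[0,0,0],"fingers":85},{"dp":[0,0,-50],"angular":[0,0,0],"fingers":85},{"dp":[0,0,-85],"angular":[0,0,0],"fingers":85},{"dp":[0,0,-115],"angular":[0,0,0],"fingers":85},{"dp":[0,0,-135],"angular":[0,0,0],"fingers":85}]'; python3 d.py 439 -70 150 84.6
```

```text
clock: 15.37
eef_pos: [539.0, -221.0, 32.3]
tcp_rot: [-3.141, -0.0, 1.476]
contact_force: [-0.7, 0.1, 0.4]
opening: 0.997
clock: 15.78
eef_pos: [540.2, -221.6, 170.9]
tcp_rot: [3.139, 0.001, 1.476]
contact_force: [1.1, -0.6, -1.1]
opening: 0.994
t 15.78 at [ 540.2 -221.6  170.9] yaw 84.56 F [ 1.1 -0.6 -1.1] open 0.994
dp [ 141.3 -115.1   20.4] ang [ 0.003  0.001 -0.001]
```

```bash
python3 -m creep '[{"dp":[15,-12,0],"angular":[0,0,0],"fingers":85},{"dp":[45,-37,0],"angular":[0,0,0],"fingers":85},{"dp":[75,-61,0],"angular":[0,0,0],"fingers":85},{"dp":[105,-85,0],"angular":[0,0,0],"fingers":85},{"dp":[130,-106,0],"angular":[0,0,0],"fingers":85}]' 30; python3 -m creep '[{"dp":[9,-6,5],"angular":[0,0,0],"fingers":85},{"dp":[12,-8,20],"angular":[0,0,0],"fingers":85},{"dp":[12,-8,35],"angular":[0,0,0],"fingers":85},{"dp":[12,-8,45],"angular":[0,0,0],"fingers":85},{"dp":[12,-8,45],"angular":[0,0,0],"fingers":85}]'; python3 -m creep '[{"dp":[0,0,0],"angular":[0,0,0],"fingers":85}]';python3 d.py 439 -70 68 84.6
python3 - <<'E'
from h import *
i=optics.grab_frame('scene')
a=i[120:260,140:290]; cv2.imwrite('pics/z19.png',cv2.resize(a,None,fx=5,fy=5,interpolation=cv2.INTER_CUBIC)); cv2.imwrite('pics/scene19.png',i)
E
```

```text
clock: 16.2
eef_pos: [444.3, -80.2, 167.6]
tcp_rot: [-3.141, -0.0, 1.475]
contact_force: [0.5, 0.1, -0.2]
opening: 0.994
clock: 16.62
eef_pos: [438.3, -68.9, 121.0]
tcp_rot: [-3.139, -0.0, 1.476]
contact_force: [-0.5, -0.1, -0.1]
opening: 0.995
clock: 16.7
eef_pos: [439.2, -69.2, 122.3]
tcp_rot: [-3.14, -0.0, 1.475]
contact_force: [-0.3, -1.0, 1.6]
opening: 0.993
t 16.7 at [439.2 -69.2 122.3] yaw 84.54 F [-0.3 -1.   1.6] open 0.993
dp [-0.8 -0.  54.3] ang [-0.001 -0.    -0.001]
```

View pics/z19.png

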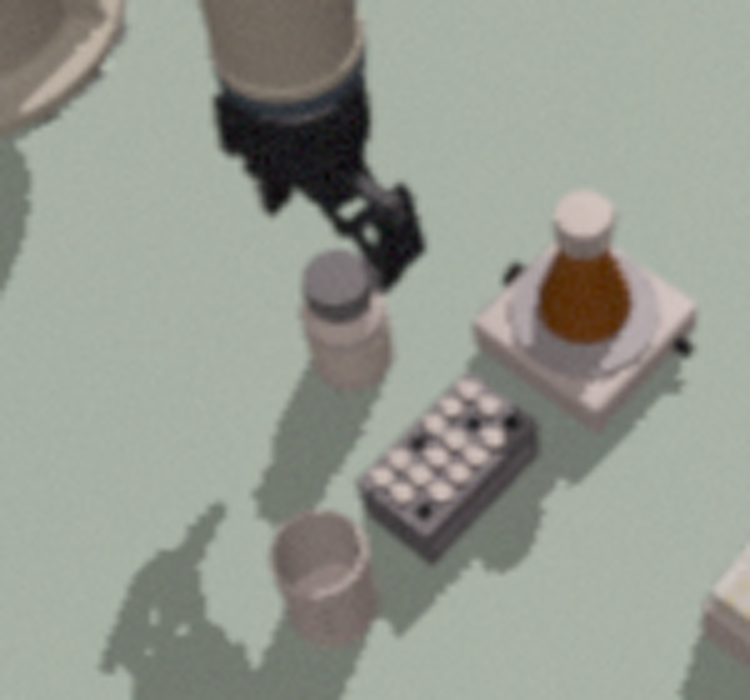

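```bash
python3 -m creep '[{"dp":[0,0,12],"angular":[0,0,0],"fingers":85},{"dp":[0,0,28],"angular":[0,0,0],"fingers":85},{"dp":[0,0,44],"angular":[0,0,0],"fingers":85},{"dp":[0,0,52],"angular":[0,0,0],"fingers":85},{"dp":[0,0,53],"angular":[0,0,0],"fingers":85}]'; python3 -m creep '[{"dp":[0,0,0],"angular":[0,0,0],"fingers":70},{"dp":[0,0,0],"angular":[0,0,0],"fingers":58},{"dp":[0,0,0],"angular":[0,0,0],"fingers":48},{"dp":[0,0,0],"angular":[0,0,0],"fingers":40},{"dp":[0,0,0],"angular":[0,0,0],"fingers":32}]' 40; python3 -m creep '[{"dp":[0,0,0],"angular":[0,0,0],"fingers":32},{"dp":[0,0,0],"angular":[0,0,0],"fingers":32}]'; python3 d.py 638 -118 68 84.6
```

```text
clock: 17.17
eef_pos: [438.8, -69.1, 68.9]
tcp_rot: [-3.14, -0.0, 1.475]
contact_force: [-0.2, -0.1, -0.4]
opening: 0.997
clock: 17.58
eef_pos: [439.6, -69.0, 70.5]
tcp_rot: [3.141, 0.0, 1.476]
contact_force: [-2.2, -0.5, 6.0]
opening: 0.505
clock: 17.75
eef_pos: [439.6, -69.1, 70.5]
tcp_rot: [3.14, 0.0, 1.476]
contact_force: [-1.7, 0.2, 5.9]
opening: 0.502
t 17.75 at [439.6 -69.1  70.5] yaw 84.56 F [-1.7  0.2  5.9] open 0.502
dp [-29.9 202.1   2.8] ang [ 0.001  0.    -0.001]
```

```bash
python3 -m creep '[{"dp":[0,0,-8],"angular":[0,0,0],"fingers":32},{"dp":[0,0,-24],"angular":[0,0,0],"fingers":32},{"dp":[0,0,-50],"angular":[0,0,0],"fingers":32},{"dp":[0,0,-80],"angular":[0,0,0],"fingers":32},{"dp":[0,8,-100],"angular":[0,0,0],"fingers":32}]';  python3 -m creep '[{"dp":[-4,22,0],"angular":[0,0,0],"fingers":32},{"dp":[-8,50,0],"angular":[0,0,0],"fingers":32},{"dp":[-12,80,0],"angular":[0,0,0],"fingers":32},{"dp":[-16,110,0],"angular":[0,0,0],"fingers":32},{"dp":[-20,135,0],"angular":[0,0,0],"fingers":32}]'; python3 d.py 638 -118 80 84.6
```

```text
clock: 18.17
eef_pos: [446.3, -69.6, 172.2]
tcp_rot: [3.141, 0.0, 1.476]
contact_force: [0.5, 0.3, -2.0]
opening: 0.505
clock: 18.58
eef_pos: [581.6, -102.9, 170.7]
tcp_rot: [3.14, 0.0, 1.476]
contact_force: [-0.8, 0.1, -1.1]
opening: 0.506
t 18.58 at [ 581.6 -102.9  170.7] yaw 84.56 F [-0.8  0.1 -1.1] open 0.506
dp [-9.7 57.4 90.8] ang [ 0.002  0.    -0.001]
```

```bash
python3 -m creep '[{"dp":[-4,22,0],"angular":[0,0,0],"fingers":32},{"dp":[-7,42,0],"angular":[0,0,0],"fingers":32},{"dp":[-9,54,0],"angular":[0,0,0],"fingers":32},{"dp":[-10,57,5],"angular":[0,0,0],"fingers":32},{"dp":[-10,57,25],"angular":[0,0,0],"fingers":32}]';  python3 -m creep '[{"dp":[0,0,20],"angular":[0,0,0],"fingers":32},{"dp":[0,0,40],"angular":[0,0,0],"fingers":32},{"dp":[0,0,55],"angular":[0,0,0],"fingers":32},{"dp":[0,0,60],"angular":[0,0,0],"fingers":32},{"dp":[0,0,60],"angular":[0,0,0],"fingers":32}]'; python3 d.py 638 -118 70 84.6
python3 - <<'E'
from h import *
i=optics.grab_frame('scene')
a=i[140:280,150:290]; cv2.imwrite('pics/z20.png',cv2.resize(a,None,fx=5,fy=5,interpolation=cv2.INTER_CUBIC)); cv2.imwrite('pics/scene20.png',i)
E
```

```text
clock: 19.0
eef_pos: [638.0, -118.4, 147.5]
tcp_rot: [3.136, 0.001, 1.476]
contact_force: [0.6, 0.4, -1.6]
opening: 0.503
clock: 19.42
eef_pos: [633.8, -117.5, 83.4]
tcp_rot: [-3.138, -0.0, 1.476]
contact_force: [-0.3, 0.4, -1.7]
opening: 0.505
t 19.42 at [ 633.8 -117.5   83.4] yaw 84.56 F [-0.3  0.4 -1.7] open 0.505
dp [-0.1  4.3 13.4] ang [-0.003 -0.    -0.001]
```

View pics/z20.png

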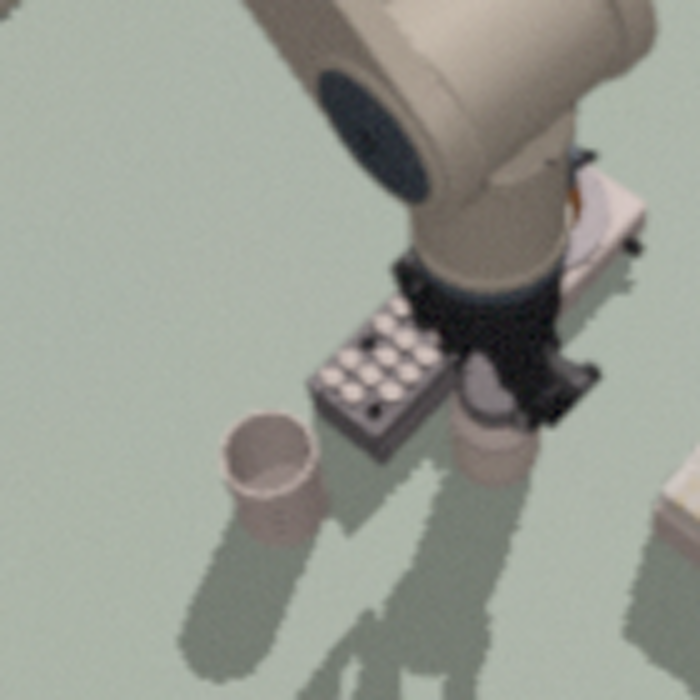

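```bash
python3 -m creep '[{"dp":[0,1,5],"angular":[0,0,0],"fingers":32},{"dp":[0,1.5,8],"angular":[0,0,0],"fingers":32},{"dp":[0,1.5,11],"angular":[0,0,0],"fingers":32},{"dp":[0,1.5,12],"angular":[0,0,0],"fingers":32},{"dp":[0,1.5,12],"angular":[0,0,0],"fingers":32}]'; python3 d.py 638 -118 70 84.6
python3 - <<'E'
from h import *
q=lambda x,y:((x+.5)/5-.5+150,(y+.5)/5-.5+140)
print('beaker',onz('scene',*q(270,455),80))
E
```

```text
clock: 19.88
eef_pos: [636.9, -117.9, 72.5]
tcp_rot: [-3.141, -0.0, 1.476]
contact_force: [1.6, 0.2, -0.7]
opening: 0.503
t 19.88 at [ 636.9 -117.9   72.5] yaw 84.56 F [ 1.6  0.2 -0.7] open 0.503
dp [0.  1.1 2.5] ang [-0.    -0.    -0.001]
beaker [ 542.99449737 -221.332432     80.        ]
```

```bash
python3 -m creep '[{"dp":[0,0.5,1],"angular":[0,0,0],"fingers":32},{"dp":[0,1,2],"angular":[0,0,0],"fingers":32},{"dp":[0,1,2.5],"angular":[0,0,0],"fingers":32},{"dp":[0,1,2.5],"angular":[0,0,0],"fingers":32}]'; python3 d.py 638 -118 70 84.6
```

```text
clock: 20.22
eef_pos: [638.2, -118.1, 70.7]
tcp_rot: [3.141, 0.0, 1.476]
contact_force: [-1.5, 0.8, 2.8]
opening: 0.5
t 20.22 at [ 638.2 -118.1   70.7] yaw 84.56 F [-1.5  0.8  2.8] open 0.5
dp [ 0.1 -0.2  0.7] ang [ 0.     0.    -0.001]
```

Contact (2.8 N); release, rise, retreat to the side so both cameras see the row.

```bash
python3 -m creep '[{"dp":[0,0,0],"angular":[0,0,0],"fingers":48},{"dp":[0,0,0],"angular":[0,0,0],"fingers":58},{"dp":[0,0,0],"angular":[0,0,0],"fingers":72},{"dp":[0,0,0],"angular":[0,0,0],"fingers":85},{"dp":[0,0,-2],"angular":[0,0,0],"fingers":85}]'; python3 -m creep '[{"dp":[0,0,-20],"angular":[0,0,0],"fingers":85},{"dp":[0,0,-50],"angular":[0,0,0],"fingers":85},{"dp":[0,0,-85],"angular":[0,0,0],"fingers":85},{"dp":[0,0,-120],"angular":[0,0,0],"fingers":85},{"dp":[0,0,-145],"angular":[0,0,0],"fingers":85}]'; python3 d.py 350 230 230 84.6
```

```text
clock: 20.63
eef_pos: [637.7, -118.0, 71.8]
tcp_rot: [-3.141, -0.0, 1.476]
contact_force: [1.0, 0.4, 0.3]
opening: 0.992
clock: 21.05
eef_pos: [638.7, -118.2, 220.5]
tcp_rot: [3.139, 0.0, 1.476]
contact_force: [0.2, 0.6, -0.3]
opening: 0.995
t 21.05 at [ 638.7 -118.2  220.5] yaw 84.56 F [ 0.2  0.6 -0.3] open 0.995
dp [ 319.2 -320.4  -10.5] ang [ 0.003  0.    -0.001]
```

```bash
python3 -m creep '[{"dp":[5,-25,-10],"angular":[0,0,0],"fingers":85},{"dp":[15,-60,-20],"angular":[0,0,0],"fingers":85},{"dp":[35,-95,-20],"angular":[0,0,0],"fingers":85},{"dp":[60,-125,-20],"angular":[0,0,0],"fingers":85},{"dp":[90,-150,-20],"angular":[0,0,0],"fingers":85}]'; python3 -m creep '[{"dp":[28,-28,0],"angular":[0,0,0],"fingers":85},{"dp":[56,-56,0],"angular":[0,0,0],"fingers":85},{"dp":[84,-84,0],"angular":[0,0,0],"fingers":85},{"dp":[112,-110,0],"angular":[0,0,0],"fingers":85},{"dp":[140,-130,0],"angular":[0,0,0],"fingers":85}]'; python3 -m creep '[{"dp":[28,-10,0],"angular":[0,0,0],"fingers":85},{"dp":[56,-20,0],"angular":[0,0,0],"fingers":85},{"dp":[84,-30,0],"angular":[0,0,0],"fingers":85},{"dp":[105,-30,0],"angular":[0,0,0],"fingers":85},{"dp":[105,-30,0],"angular":[0,0,0],"fingers":85}]';python3 - <<'E'
from h import *
for n in("scene","top"):
    cv2.imwrite(f"pics/{n}21.png",optics.grab_frame(n))
a=cv2.imread('pics/top21.png')[120:260,210:350]; b=cv2.imread('pics/scene21.png')[130:270,150:290]
f=lambda i:cv2.resize(i,None,fx=5,fy=5,interpolation=cv2.INTER_CUBIC)[:600]
cv2.imwrite('pics/z21t.png',f(a)); cv2.imwrite('pics/z21s.png',f(b))
E
python3 d.py 350 230 230 84.6
```

```text
clock: 21.47
eef_pos: [494.9, -14.1, 237.4]
tcp_rot: [3.142, 0.0, 1.474]
contact_force: [0.4, 0.3, 0.2]
opening: 0.998
clock: 21.88
eef_pos: [378.9, 138.4, 237.3]
tcp_rot: [3.142, -0.0, 1.475]
contact_force: [0.4, 0.3, 0.3]
opening: 0.999
clock: 22.3
eef_pos: [361.3, 248.2, 237.7]
tcp_rot: [3.14, -0.002, 1.478]
contact_force: [-0.5, 0.2, 0.2]
opening: 0.997
t 22.4 at [360.9 245.2 237.2] yaw 84.67 F [ 0.3 -0.6  0.3] open 0.995
dp [-16.2  -9.4   7.2] ang [0.    0.    0.001]
```

View pics/z21t.png

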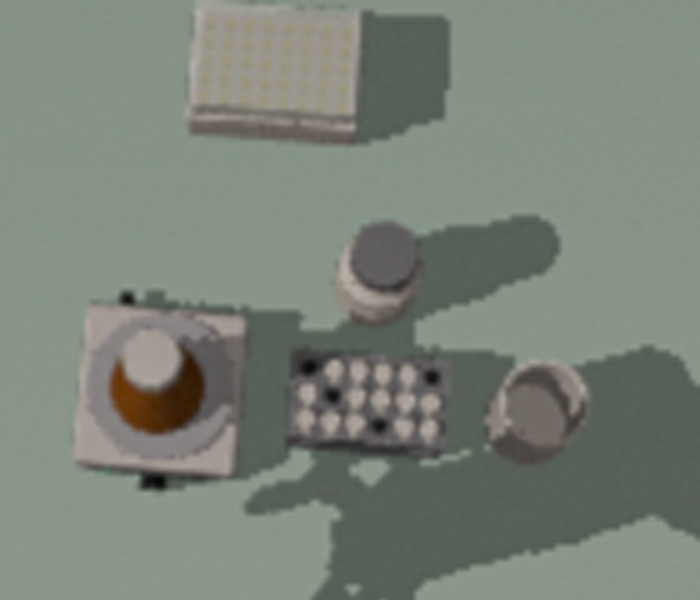

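View pics/z21s.png

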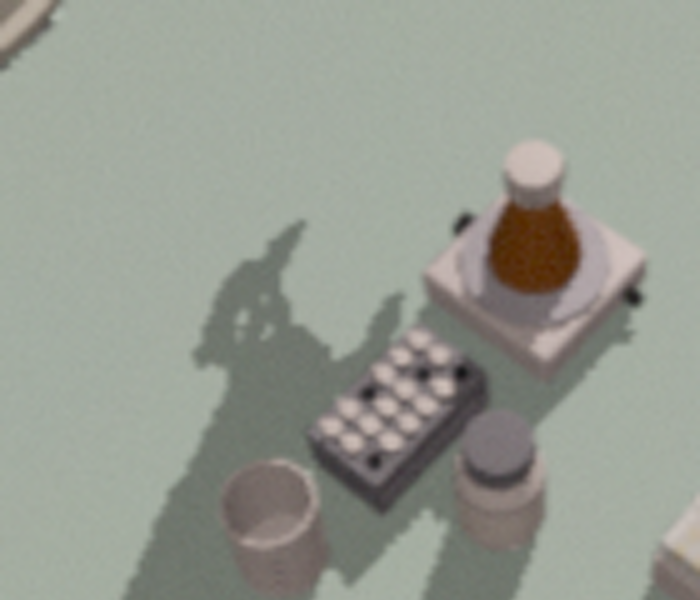

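Run:
```python
from h import *
T=lambda x,y:('top',(x+.5)/5-.5+210,(y+.5)/5-.5+120)
S=lambda x,y:('scene',(x+.5)/5-.5+150,(y+.5)/5-.5+130)
a=np.radians(-5.4); R=np.array([[np.cos(a),-np.sin(a)],[np.sin(a),np.cos(a)]])
def run(Q,plate,st,flask,rk,bk,bo):
    p=onz(*Q(*plate),42)[:2]; print('plate',p.round(1),'case',np.mean([onz(*Q(*c),37)[:2] for c in st],0).round(1) if st else '')
    A=np.array([onz(*Q(*c),45)[:2] for c in rk]); 
    for n,v in [('flask',onz(*Q(*flask),147)[:2]),('rack',A.mean(0)),('beaker',onz(*Q(*bk),80)[:2]),('bottle',onz(*Q(*bo),100)[:2])]: print(n,v.round(1),'rel',(R.T@(v-p)).round(1))
    print([np.degrees(np.arctan2(*d[::-1])).round(1) for d in np.roll(A,-1,0)-A])
run(T,(161,387),[(92,306),(246,316),(234,473),(76,462)],(153,358),[(295,348),(452,360),(440,455),(287,445)],(539,407),(386,256))
run(S,(533,263),[],(534,166),[(420,325),(490,378),(378,490),(310,436)],(270,505),(498,441))
```

```text
plate [558.1  26. ] case [557.9  25.5]
flask [556.5  27.5] rel [-1.7  1.4]
rack [ 545.7 -111.8] rel [   0.6 -138.4]
beaker [ 534.5 -219.2] rel [  -0.4 -246.3]
bottle [ 631.2 -121.6] rel [  86.7 -140.1]
[np.float64(-95.2), np.float64(170.9), np.float64(85.4), np.float64(-5.8)]
plate [563.   24.8] case 
flask [561.4  28.8] rel [-1.9  3.8]
rack [ 554.7 -111.8] rel [   4.6 -136.7]
beaker [ 543.  -221.3] rel [   3.3 -246.9]
bottle [ 636.3 -119.1] rel [  86.5 -136.3]
[np.float64(-6.2), np.float64(-96.7), np.float64(174.3), np.float64(84.7)]
```

```bash
python3 -m creep '[{"dp":[0,0,0],"angular":[0,0,0],"fingers":85},{"dp":[0,0,0],"angular":[0,0,0],"fingers":85}]'; python3 -c "
from rig import r; print(r.sign_off())"
```

```text
clock: 22.57
eef_pos: [361.1, 244.0, 237.1]
tcp_rot: [-3.142, 0.0, 1.475]
contact_force: [-0.0, -1.2, 0.5]
opening: 0.993
the job is handed in; nothing more can be done
None
```

I set the bench out in the order you gave: flask on the plate, rack, beaker, then bottle. I handed the job in at about 22.6 s, with the gripper clear of everything. Each piece was lifted, carried and set down upright, and I left the pipette, vortex mixer and tip box alone. The highest force I read was about 20 N, when setting down the beaker.

My last pictures from both cameras show all four standing. Positions below are in the stirrer's frame, measured from the plate centre, in mm:

| Item | Wanted | Top camera | Scene camera |
|---|---|---|---|
| Flask | (0, 0) | (-2, 1) | (-2, 4) |
| Rack | (0, -137.5) | (1, -138) | (5, -137) |
| Beaker | (0, -249) | (0, -246) | (3, -247) |
| Bottle | (88, -137.5) | (87, -140) | (87, -136) |

- **Gaps:** they work out at about 3 cm, roughly 25–32 mm depending on the gap and the camera.
- **Rack angle:** it stands within about 1° of parallel to the stirrer's front.
- **Disagreement between cameras:** in world coordinates they differed by about 4–9 mm, mostly in x, which is more than the stated 2 mm calibration. The arm's own readings when gripping agreed with the scene camera, so I placed by that one. Measured from the stirrer, the two views agree to about 4 mm.

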